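# Weigh the red-taped carton in the pail on the hanging scale

## Robot

A 7-joint arm with a two-finger parallel gripper is mounted at the origin on the work surface. World frame = base frame: x ahead of the robot, y to its left, z up, the work surface at z = 0. Lengths are in m, angles in rad, forces in N, time in s.
With the tool pointing down it reaches from about 0.35 to 0.775 m from the base axis. Payload 3.1 kg.
Tool frame: the origin (TCP) lies midway between the tips of the shut fingers; the grasp point (between the pads) lies 19 mm behind it; z points along the fingers, y is the direction in which the jaws open and shut (so a half turn about z gives the same grasp; the last joint's range is limited). The gripper opens to 85 mm and grips with 20 to 120 N. Pads are 22 mm wide; open, the fingers measure 114 mm over their backs; the gripper's body (76 mm by 85 mm) begins 54 mm behind the grasp point. The pads swing forward as they close: fully open they stand 13 mm farther back than shut.
Start: joints at [-1.263, 0.311, 0.014, 1.512, -0.004, 1.319, -0.027], TCP at [0.188, 0.517, 0.231] pointing down, gripper open.
Joint ranges: [-2.7, 2.7], [-0.3, 1.91], [-1.27, 1.3], [0.12, 2.57], [-1.44, 4.58], [0.2, 2.03], [-3.05, 3.05]. Speed limits (rad/s): [2.79, 2.79, 3.14, 3.14, 3.14, 3.14, 3.14].

## Interface

Orientations are given as a unit quaternion [w, x, y, z].
In Python, from workcell import bot, eyes, sign_off gives the robot as it stands.
- The arm moves only by the tool send_rows, never from a script. Its argument "series" is a list of rows, each an object of numbers: "jaw": the closure in counts, from 0 (fully open) to 255 (shut); "x", "y", "z": the shift along the tool's x, y, z in m; "roll": the turn about the tool's z in rad. In form: [{"jaw": .., "x": .., "y": .., "z": .., "roll": ..}, ...]. A call has 1 to 8 rows; each row is the pose to reach, as a shift and turn from the pose commanded when the call began, along the tool's axes at that moment; what a row does not reach only later rows make up. A row lasts 1/8 s, in which the tool goes at most 62.5 mm and 10.7 degrees, less where a joint would pass 70% of its speed; a pose out of reach is approached as far as the arm can. A call with a gripper value outside its range is refused whole. The fingers move at their own pace and stop on an object; "newtons" is the grip in N (left out, the last holds). Time passes only in rows, so rows that repeat a pose let the fingers close. It gives the time, the measured TCP pose, the force and the opening at its end, in the units of the state.
- bot.get_obs(): the state, without advancing time (a new reading comes with each control period).
- eyes.read_camera(name): name is "side" or "top"; returns a dict with "frame" (400x640x3 uint8, blue, green, red), "range_z" (400x640 float32, m along the optical axis (not along the pixel's ray), 0 where there is no reading), "K" (3x3 intrinsics, pixels), "extrinsics" (4x4, takes a point from world to camera coordinates). Camera axes: x right, y up, looking along -z (the intrinsics and any distortion apply to the point x, -y, -z); pixel columns grow to the right and rows downward; lengths in m; the calibration is good to about 2 mm. A picture is of the moment at which its call begins.
- sign_off(): hands the job in, once; it reports no verdict.
Trained networks look in a picture, given as the dict that the camera call returned (one of the last four; its "shot" number tells which), for a name from the list of things; names that differ only in an ending like _2 or _b are one class to them, and where a whole thing is asked for, a point or a joint stands for the part that bears it (a point fixed in the world has none). Each returns a list of dicts, best first, with "conf" (0 to 1); they miss things now and then, are a little off and sometimes report something else, mostly with a low value. They report only what shows in the picture. A call takes as long as a camera call. They do not tell look-alikes from the thing itself.
- eyes.find_in(picture, query): "xy" ([column, row] in pixels, amid what is visible of it).
- eyes.cut_out(picture, query): "mask" (400x640 bool, what is visible of it) and "xy" ([column, row] in pixels, amid what is visible of it).
- eyes.pinpoint(picture, query): "xy" ([column, row] in pixels: a listed point, or the origin of a listed thing).
The state is a dict: "t": time; "joints": joint angles; "joint_vel": joint speeds; "joint_torque": joint torques, N m; "eef_pos": TCP position; "tcp_rot": TCP orientation; "wrist_force": force on the tool from outside, world axes, zero at the start; "ft_torque": the same for the moment, N m; "opening": finger opening in m.
Only numpy, scipy, OpenCV 4.12 (cv2) and the standard library are available. Lean on these libraries where they do the work, as an engineer would, in place of code of your own. Each camera call takes 0.05 s, during which the arm holds its last target.

## Task

Weigh the small carton with the red tape: set it gently into the steel pail, then swing the pail's folded red bail upright while the pail stands on the bench, and then hang the pail by the middle of its bail on the hook of the dial scale. Leave it hanging free, upright and still with the carton inside, without dropping either of them, tipping the pail or disturbing the other things on the bench.

Things in the scene. Friction and masses are not known exactly. Their poses are not given: they have to be found in the camera images.
- carton_red: The carton to weigh: small brown cardboard box with red tape along the middle of its top, 60 x 42 mm and 48 mm tall (x, y, z), about 90 to 170 g. Origin: centre of its underside; x along its 60 mm length. One of three alike in the blue tray; only the tape differs
- carton_blue: Bystander: the same carton with blue tape, in the tray. Leave alone
- carton_plain: Bystander: the same carton with beige tape, in the tray. Leave alone
- tray: Blue open sorting tray, fixed, 270 x 230 mm (x, y), walls 38 mm high and 5 mm thick, floor 5 mm thick. Origin: centre of its underside
- pail: Steel pail standing on the bench, 90 mm tall, outer diameter 104 mm at the foot and 132 mm at the rim, wall 3.5 mm, floor 4 mm, about 190 to 260 g. Origin: centre of its underside, z up. The bail's two ears stand at y = -71 and +71 mm, 82 mm above the foot; the folded bail lies out on its -x side
- pail_in (a point): Centre of the pail's inner floor, 4 mm above its underside; axes as the pail's
- bail (a joint): Swing of the pail's red bail about the line through the ears, rad: 0 = upright in line with the pail's z, positive = folded to the pail's -x side (it starts at 1.3 to 1.6, about level with the rim), limits -1.7 and 1.7. The pivots are stiff (0.025 N m): the bail stays where it is left
- bail_top (a point): Top of the kink in the middle of the bail, on the rod's axis. Bail: red 9 mm round rod, a straight bar 88 mm from the ear line (170 mm above the pail's underside when up) from y = -52 to +52 mm, with a kink 24 mm wide that rises 6 mm further in its middle for the hook, and legs down to the ears. Axes turn with the bail: y along the bar, z away from the ears
- scale_stand: Bench stand with the hanging dial scale, fixed. Origin: on the bench straight under the hook. Its -x side, where the hook opens, is the front. Square foot plate of 180 x 180 x 10 mm, turned 45 degrees, and 35 mm column at x = +170, y = -170 mm; jib arm from it at 605 mm height. Straight above the hook hangs the round dial, 120 mm across (y) and 46 mm deep (x), from 435 to 555 mm above the bench
- hook_seat (a point): Lowest point of the inside of the scale's hook, where the bail's rod comes to rest, 225 mm above the bench when unloaded; axes as the stand's. The hook is a J of 9 mm rod in the x-z plane: 21 mm wide inside, its tip on the -x side reaching 25 mm above the seat, its back on the +x side; a 9 mm rod rises from it straight above the seat (from 60 mm above it) to the dial
- scale_hook (a joint): How far the hook has been pulled down out of the scale, m: 0 unloaded, up to 0.03; the spring yields 1 mm per 0.25 N
- tall_parcel: Bystander: brown parcel standing on end, 60 x 60 mm and 150 mm tall, beside one of the pail's ears, either one. Origin: centre of its underside
- low_parcel: Bystander: low brown parcel, 85 x 60 x 60 mm (x, y, z), beside the other ear. Origin: centre of its underside
- tape_roll: Bystander: roll of packing tape lying flat, 100 mm across, 48 mm high. Origin: centre of its underside
- marker_pot: Bystander: black pot of marker pens, 72 mm across, 153 mm high with the pens. Origin: centre of its underside
- scanner: Bystander: hand scanner lying flat, 175 x 62 x 34 mm, long along its x. Origin: under its middle
Not all that is in view belongs to the job. What is shaped like the carton_red but turquoise is not meant.

How it is judged:
By the outcome, as a careful person would: the job done as asked, in the order asked, and still so for the second after the job is handed in, with the robot touching nothing.
It also fails if it takes over 72 s, if anything falls off the work surface, if the arm or the gripper's body presses on something with over 40 N, if the wrist force passes 120 N, or if a joint passes its speed limit or range.

## Working session

There is one attempt and no reset: what is moved stays moved. The work goes in short steps, Python scripts to look and compute and a tool call to move; the robot and the scene stay as the last step left them, time stands still between calls to the robot, and variables do not carry over. Pictures are saved under pics/ and viewed, and the job is handed in when it is done.

Besides the shell and the picture viewer there is one more tool, called after ">>>" in YAML: its name, and indented under it one key for each argument. send_rows: Moves the arm, as the interface text tells. Its arguments: {"type":"object","properties":{"series":{"type":"array","items":{"type":"object","properties":{"jaw":{"type":"number"},"x":{"type":"number"},"y":{"type":"number"},"z":{"type":"number"},"roll":{"type":"number"}}}},"newtons":{"type":"number"}},"required":["series"]}

```bash
ls; mkdir -p pics
cat > h.py <<'E'
import numpy as np, cv2
from workcell import bot, eyes, sign_off
def w(p,uv,z=None):
    """pixel->world; via depth, or by plane z"""
    K=p["K"];E=np.array(p["extrinsics"]);u,v=uv
    R=E[:3,:3];t=E[:3,3]
    d=np.array([(u-K[0][2])/K[0][0],-(v-K[1][2])/K[1][1],-1.0])
    if z is None:
        return R.T@(d*p["range_z"][int(round(v)),int(round(u))]-t)
    o=-R.T@t;dw=R.T@d
    return o+dw*(z-o[2])/dw[2]
def cloud(p):
    K=p["K"];E=np.array(p["extrinsics"]);Z=p["range_z"]
    v,u=np.mgrid[:400,:640]
    c=np.stack([(u-K[0][2])/K[0][0]*Z,-(v-K[1][2])/K[1][1]*Z,-Z],-1)
    return (c-E[:3,3])@E[:3,:3]
def proj(p,X):
    K=p["K"];E=np.array(p["extrinsics"]);c=E[:3,:3]@np.array(X)+E[:3,3]
    return [K[0][2]+K[0][0]*c[0]/-c[2],K[1][2]+K[1][1]*c[1]/c[2]]
E
python3 - <<'E'
from h import *
print(bot.get_obs())
for n in("top","side"):
    p=eyes.read_camera(n);cv2.imwrite(f"pics/{n}0.png",p["frame"]);print(p.keys(),p["K"],np.round(p["extrinsics"],3))
    for q in["carton_red","pail","pail_in","bail_top","hook_seat","scale_stand","tall_parcel","low_parcel","tape_roll","marker_pot","scanner","tray"]:
        r=eyes.pinpoint(p,q); print(n,q,[(np.round(a["xy"]),round(a["conf"],2)) for a in r[:3]])
    r=eyes.find_in(p,"carton_red"); print([(np.round(a["xy"]),round(a["conf"],2),np.round(w(p,a["xy"]),3)) for a in r])
E
```

```text
pics
{'t': 0.0, 'joints': array([-1.26270621,  0.31176215,  0.01399401,  1.51307603, -0.00439968,
        1.31920942, -0.02715827]), 'joint_vel': array([-0.00120141,  0.00135244,  0.00081216, -0.00056369, -0.00131043,
        0.00148031,  0.001657  ]), 'joint_torque': array([-5.81043132e-04, -3.79908836e+01,  1.45444586e-01, -2.30592388e+01,
        1.20849075e-02,  1.33133479e-02, -3.32967574e-06]), 'eef_pos': array([0.18822113, 0.51599992, 0.23019342]), 'tcp_rot': array([-1.61599387e-04,  1.73947263e-01,  9.84754223e-01, -1.20128072e-03]), 'wrist_force': array([-0.01834082,  1.17142885, -0.10160162]), 'ft_torque': array([-0.03500105,  0.02683902,  0.02748062]), 'opening': 0.08496531832316631}
dict_keys(['frame', 'range_z', 'K', 'extrinsics', 'shot']) [[413.87166121   0.         321.8566281 ]
 [  0.         413.87166121 204.43664337]
 [  0.           0.           1.        ]] [[ 0.024 -1.     0.021  0.011]
 [ 0.987  0.027  0.161 -0.53 ]
 [-0.161  0.017  0.987 -1.343]
 [ 0.     0.     0.     1.   ]]
top carton_red [(array([232., 296.]), 0.68), (array([159., 211.]), 0.54), (array([243
[... 1196 characters left out ...]
296.]), 0.89)]
side pail_in [(array([379., 296.]), 0.59)]
side bail_top [(array([388., 315.]), 0.81), (array([325., 287.]), 0.27)]
side hook_seat [(array([342., 153.]), 0.65)]
side scale_stand []
side tall_parcel [(array([323., 286.]), 0.93)]
side low_parcel [(array([435., 300.]), 0.77), (array([251., 165.]), 0.73)]
side tape_roll [(array([278., 225.]), 0.92), (array([343., 157.]), 0.61)]
side marker_pot []
side scanner [(array([325., 158.]), 0.83)]
side tray [(array([262., 172.]), 0.76), (array([365., 175.]), 0.49)]
[(array([198., 198.]), 0.91, array([0.231, 0.288, 0.052])), (array([287., 165.]), 0.81, array([0.548, 0.278, 0.046])), (array([239., 128.]), 0.59, array([0.493, 0.552, 0.038]))]
```

View pics/top0.png

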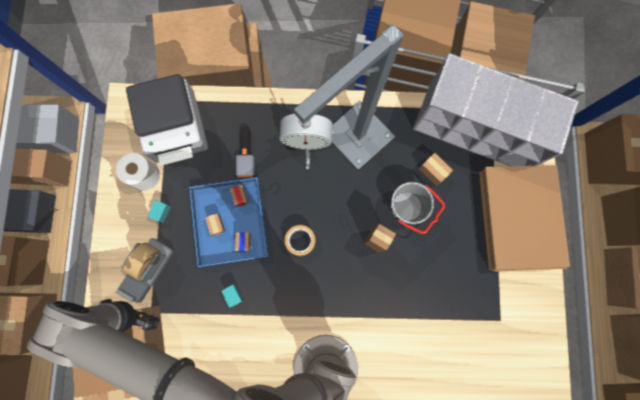

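View pics/side0.png

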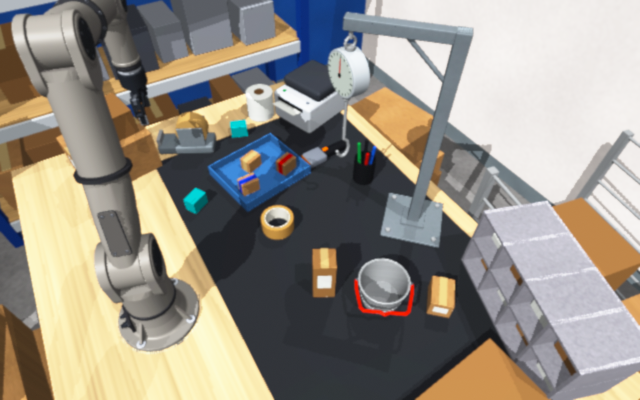

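Top view: the red-tape carton is at (238,195) in the tray, the pail at (412,205) with the bail toward lower right, and the hook near (307,160). In the side view the carton is at (286,163), the pail at (385,285) and the hook at (342,150). Turquoise look-alikes are at top (232,296) and (158,211).

Run:
```python
from h import *
import pickle
P={}
for n in("top","side"):
    p=eyes.read_camera(n);P[n]=p
    C=cloud(p);np.save(f"{n}C.npy",C)
pickle.dump(P,open("P.pkl","wb"))
t=P["top"]["frame"];s=P["side"]["frame"]
def z(im,a,b,c,d,k):return cv2.resize(im[b:d,a:c],None,fx=k,fy=k,interpolation=cv2.INTER_CUBIC)
cv2.imwrite("pics/zt.png",z(t,360,140,480,260,5));cv2.imwrite("pics/zt2.png",z(t,180,90,330,270,3))
cv2.imwrite("pics/zs.png",z(s,300,230,470,330,4));cv2.imwrite("pics/zs2.png",z(s,200,30,380,230,3))
for n in P:
    p=P[n];C=cloud(p);hsv=cv2.cvtColor(p["frame"],cv2.COLOR_BGR2HSV)
    red=((hsv[...,0]<8)|(hsv[...,0]>172))&(hsv[...,1]>150)&(hsv[...,2]>90)
    nn,l,st,c=cv2.connectedComponentsWithStats(red.astype(np.uint8))
    for i in range(1,nn):
        if st[i,4]>15:
            q=C[l==i];print(n,st[i],np.round(np.median(q,0),3),np.round(q.min(0),3),np.round(q.max(0),3))
```

```text
top [234 187  10  18  91] [0.549 0.303 0.053] [0.307 0.047 0.036] [0.579 0.318 1.41 ]
top [399 186  46  48 247] [ 0.478 -0.332  0.089] [ 0.307 -0.401 -0.003] [0.605 0.047 1.41 ]
side [278 153  15  21 117] [0.539 0.299 0.051] [0.523 0.282 0.006] [0.585 0.321 0.058]
side [364 152   6  13  48] [0.752 0.108 0.111] [0.747 0.102 0.056] [0.79  0.155 0.139]
side [354 280  61  37 485] [ 0.494 -0.327  0.087] [ 0.083 -0.666 -0.004] [ 0.642 -0.189  1.068]
```

View pics/zt.png

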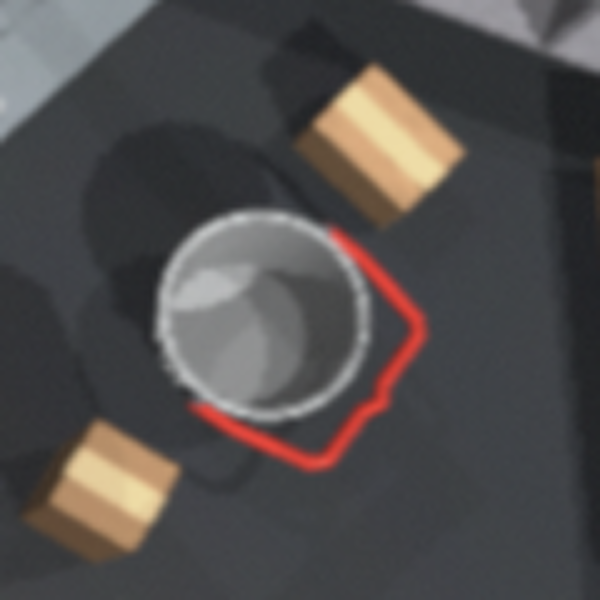

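View pics/zt2.png

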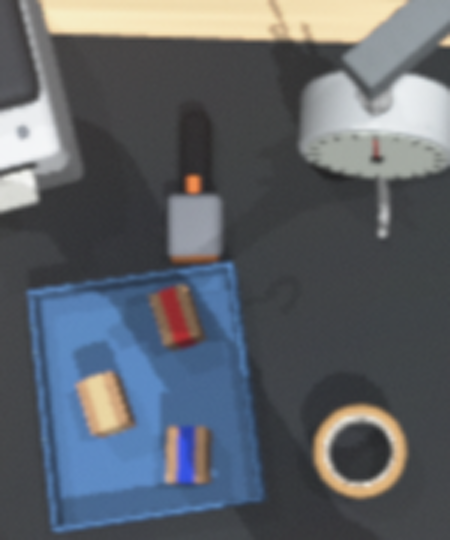

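View pics/zs.png

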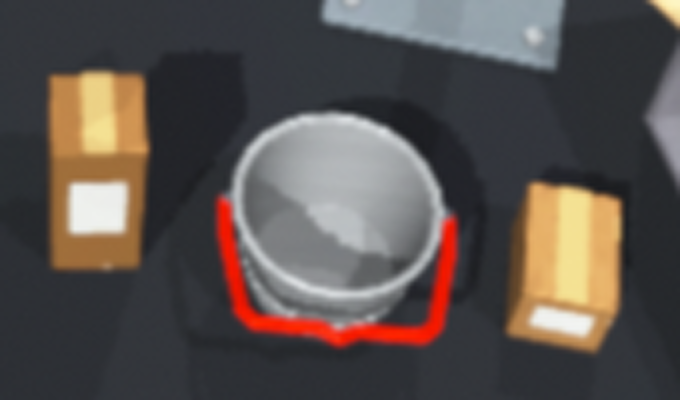

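View pics/zs2.png

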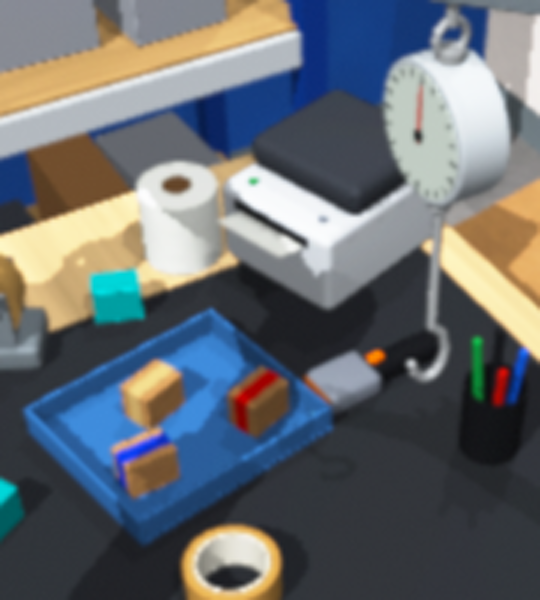

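```bash
cat > fit.py <<'E'
from h import *
import pickle
from scipy.optimize import least_squares,minimize
P=pickle.load(open("P.pkl","rb"))
T,S=P["top"],P["side"]
CT,CS=cloud(T),cloud(S)
def sel(C,lo,hi):
    m=np.all((C>lo)&(C<hi),-1);return C[m],m
# carton top
for n,C in(("top",CT),("side",CS)):
    q,m=sel(C,[.50,.26,.045],[.60,.34,.065])
    r=cv2.minAreaRect((q[:,:2]*1000).astype(np.float32));print("carton",n,len(q),r,np.median(q[:,2]))
    # pail rim
    q,m=sel(C,[.38,-.36,.080],[.60,-.15,.096])
    # exclude red
    f=P[n]["frame"][m].astype(int);g=(f.max(1)-f.min(1))<40;q2=q[g]
    c0=np.array([.50,-.27])
    q2=q2[np.abs(np.hypot(*(q2[:,:2]-c0).T)-.065)<.03]
    f=lambda a:np.hypot(q2[:,0]-a[0],q2[:,1]-a[1])-.0645
    r=least_squares(f,c0,loss="soft_l1",f_scale=.003);print("rim",n,len(q2),r.x,np.std(f(r.x)))
    for nm,lo,hi in(("tallp",[.35,-.25,.135],[.5,-.1,.165]),("lowp",[.5,-.42,.05],[.65,-.28,.07]),("tape",[.35,.05,.04],[.48,.2,.055]),("dial",[.45,0,.43],[.8,.25,.57]),("rod",[.45,0,.2],[.8,.25,.425]),("foot",[.5,-.2,.004],[.8,.15,.018]),("scanner",[.57,.2,.02],[.8,.35,.04]),("pot",[.6,.02,.06],[.85,.2,.16])):
        q,m=sel(C,lo,hi)
        if len(q)<5: print(nm,n,len(q));continue
        print(nm,n,len(q),"med",np.round(np.median(q,0),3),"rect",np.round(np.r_[[x for t in cv2.minAreaRect((q[:,:2]*1000).astype(np.float32))[:2] for x in t]],0),round(cv2.minAreaRect((q[:,:2]*1000).astype(np.float32))[2]),"zmin/max",np.round([q[:,2].min(),q[:,2].max()],3))
E
python3 fit.py
```

```text
carton top 233 ((553.7958374023438, 304.9603271484375), (61.37273025512695, 42.510154724121094), 20.43921661376953) 0.052903335679782
rim top 187 [ 0.53515361 -0.26634557] 0.0023563337246793846
tallp top 397 med [ 0.417 -0.16   0.15 ] rect [ 418. -160.   60.   61.] 60 zmin/max [0.135 0.157]
lowp top 222 med [ 0.625 -0.35   0.061] rect [ 594. -326.   77.  175.] 59 zmin/max [0.05 0.07]
tape top 332 med [0.41  0.098 0.048] rect [409.  96.  99.  92.] 2 zmin/max [0.041 0.055]
dial top 1509 med [0.606 0.071 0.535] rect [621.  73. 119.  50.] 89 zmin/max [0.443 0.566]
rod top 62 med [0.62  0.073 0.291] rect [619.  73.  34.   9.] 6 zmin/max [0.222 0.378]
foot top 2236 med [ 0.709 -0.078  0.008] rect [650. -25. 350. 300.] 90 zmin/max [0.004 0.018]
scanner top 741 med [0.675 0.294 0.031] rect [678. 310. 236. 105.] 10 zmin/max [0.02 0.04]
pot top 0
carton side 173 ((554.5313720703125, 301.8544921875), (64.45613098144531, 47.5527458190918), 17.271499633789062) 0.052351041297782064
rim side 294 [ 0.53650351 -0.27076811] 0.002425546927202447
tallp side 536 med [ 0.417 -0.168  0.15 ] rect [ 419. -164.   64.   59.] 59 zmin/max [0.135 0.156]
lowp side 286 med [ 0.633 -0.368  0.06 ] rect [ 595. -328.   83.  175.] 60 zmin/max [0.05 0.07]
tape side 341 med [0.408 0.095 0.047] rect [411. 123. 146. 100.] 90 zmin/max [0.04  0.052]
dial side 1777 med [0.604 0.047 0.514] rect [623.  69. 121.  50.] 89 zmin/max [0.438 0.57 ]
rod side 238 med [0.624 0.068 0.317] rect [624.  67.  16.  44.] 84 zmin/max [0.219 0.424]
foot side 1688 med [ 0.744 -0.098  0.01 ] rect [650. -26. 300. 348.] 0 zmin/max [0.004 0.018]
scanner side 600 med [0.662 0.286 0.031] rect [678. 305. 232. 112.] 9 zmin/max [0.02 0.04]
pot side 474 med [0.756 0.122 0.091] rect [763. 130.  73.  72.] 90 zmin/max [0.06 0.16]
```

```bash
cat > fit2.py <<'E'
from fit import *
print('----')
# arm envelope around TCP axis
from scipy.spatial.transform import Rotation as Ro
o=bot.get_obs();q=o["tcp_rot"];R=Ro.from_quat(q[[1,2,3,0]]).as_matrix();print(np.round(R,3))
for n,C in(("top",CT),("side",CS)):
    L=(C-o["eef_pos"])@R
    m=(np.hypot(L[...,0],L[...,1])<.16)&(L[...,2]<.0)&(L[...,2]>-.5)
    l=L[m]
    for a in np.arange(0,.46,.03):
        s=l[(-l[:,2]>=a)&(-l[:,2]<a+.03)]
        if len(s)>3: print(n,round(a,2),len(s),"x",np.round([s[:,0].min(),s[:,0].max()],3),"y",np.round([s[:,1].min(),s[:,1].max()],3))
# bail fit
def bail(x,y,yaw,th,n=15):
    yz=[(-71,0),(-52,88),(-12,88),(-8,94),(8,94),(12,88),(52,88),(71,0)]
    pts=[]
    for (a,b),(c,d) in zip(yz[:-1],yz[1:]):
        for t in np.linspace(0,1,n): pts.append((a+(c-a)*t,b+(d-b)*t))
    pts=np.array(pts)/1000
    X=np.c_[-pts[:,1]*np.sin(th),pts[:,0],pts[:,1]*np.cos(th)+.082]
    c,s=np.cos(yaw),np.sin(yaw)
    return np.c_[x+c*X[:,0]-s*X[:,1],y+s*X[:,0]+c*X[:,1],X[:,2]]
if __name__=="__main__":
  for names in(("top",),("side",),("top","side")):
    DT=[]
    for n in names:
        p=P[n];hsv=cv2.cvtColor(p["frame"],cv2.COLOR_BGR2HSV)
        red=((hsv[...,0]<8)|(hsv[...,0]>172))&(hsv[...,1]>130)&(hsv[...,2]>80)
        nn,l,st,c=cv2.connectedComponentsWithStats(red.astype(np.uint8))
        i=[i for i in range(1,nn) if st[i,0]>345 and st[i,1]>180 and st[i,4]>100][0]
        v,u=np.nonzero(l==i)
        DT.append((p,np.c_[u,v]))
    from scipy.spatial import cKDTree
    def f(a):
        B=bail(*a);r=[]
        for p,uv in DT:
            pr=np.array([proj(p,b) for b in B]);d,_=cKDTree(pr).query(uv);r.append(d)
            d2,_=cKDTree(uv).query(pr);r.append(np.minimum(d2,3)*1.0)
        return np.concatenate(r)
    for y0 in(.8,):
        r=least_squares(f,[.536,-.268,y0,1.45],x_scale=[.01,.01,.1,.1],diff_step=1e-4,loss="soft_l1")
        print("bail",names,np.round(r.x,4),np.degrees(r.x[2]),r.cost,len(r.fun))
E
python3 fit2.py | sed -n '/----/,$p'
```

```text
----
[[-0.939  0.343  0.   ]
 [ 0.343  0.939  0.   ]
 [ 0.     0.    -1.   ]]
top 0.0 9 x [-0.012 -0.007] y [-0.056 -0.041]
top 0.03 11 x [-0.013 -0.007] y [-0.07  -0.041]
top 0.06 154 x [-0.019  0.017] y [-0.074  0.073]
top 0.09 215 x [-0.021  0.016] y [-0.072  0.07 ]
top 0.12 119 x [-0.039  0.025] y [-0.064  0.006]
top 0.15 233 x [-0.039  0.022] y [-0.038  0.023]
top 0.18 146 x [-0.038  0.009] y [-0.037  0.022]
top 0.21 186 x [-0.038  0.005] y [-0.036  0.022]
top 0.24 144 x [-0.036 -0.005] y [-0.035  0.015]
top 0.27 77 x [-0.037 -0.026] y [-0.025  0.01 ]
top 0.33 133 x [-0.047 -0.041] y [-0.069  0.029]
top 0.36 390 x [-0.048  0.038] y [-0.122  0.042]
top 0.39 3048 x [-0.046  0.041] y [-0.154  0.035]
top 0.42 1818 x [-0.042  0.031] y [-0.16  -0.051]
side 0.0 378 x [-0.014  0.123] y [-0.06   0.124]
side 0.03 78 x [-0.017  0.007] y [-0.073  0.053]
side 0.06 151 x [-0.021  0.008] y [-0.078  0.072]
side 0.09 219 x [-0.024  0.016] y [-0.076  0.015]
side 0.12 206 x [-0.041  0.033] y [-0.043  0.002]
side 0.15 317 x [-0.041  0.033] y [-0.044  0.015]
side 0.18 261 x [-0.041  0.033] y [-0.04   0.016]
side 0.21 293 x [-0.039  0.029] y [-0.04   0.009]
side 0.24 299 x [-0.038  0.03 ] y [-0.04   0.002]
side 0.27 292 x [-0.039  0.029] y [-0.039  0.003]
side 0.3 207 x [-0.046  0.009] y [-0.042  0.004]
side 0.33 121 x [-0.049 -0.025] y [-0.099  0.025]
side 0.36 136 x [-0.049 -0.035] y [-0.152 -0.003]
side 0.39 86 x [-0.047 -0.042] y [-0.153 -0.072]
side 0.42 6 x [-0.043 -0.04 ] y [-0.152 -0.139]
bail ('top',) [ 0.5344 -0.2775  0.945   1.8205] 54.14435527879497 252.99785885452906 382
bail ('side',) [ 0.5287 -0.2808  0.928   1.3004] 53.167757256130656 566.065374301724 622
bail ('top', 'side') [ 0.5358 -0.2721  0.9278  1.4953] 53.16055042147414 903.8439673596849 1004
```

```bash
cat > mv.py <<'E'
from h import *
from scipy.spatial.transform import Rotation as Ro
import sys
def st():
    o=bot.get_obs();q=o["tcp_rot"];R=Ro.from_quat(q[[1,2,3,0]]).as_matrix()
    return o,R
def to(x,y,z,ang=None):
    """world target, tool-y angle (deg, mod 180)"""
    o,R=st();d=R.T@(np.array([x,y,z])-o["eef_pos"])
    a=np.degrees(np.arctan2(R[1,1],R[0,1]));roll=0
    if ang is not None:
        dz=(ang-a+90)%180-90; roll=-np.radians(dz)
    print("at",np.round(o["eef_pos"],4),"yang",round(a,1),"j7",round(o["joints"][6],2),"t",round(o["t"],2),"open",round(o["opening"],4),"F",np.round(o["wrist_force"],1))
    print("-> x %.3f y %.3f z %.3f roll %.3f"%(*d,roll))
if __name__=="__main__": to(*map(float,sys.argv[1:]))
E
python3 mv.py .554 .3035 .15 108.5
```

```text
at [0.1884 0.5167 0.2313] yang 70.0 j7 -0.03 t 1.5 open 0.0854 F [ 0.5 -0.4  0.2]
-> x -0.416 y -0.075 z 0.081 roll -0.673
```

>>> send_rows:
  series:
    - {"jaw": 80,"x": -0.06,"y": -0.01,"z": 0,"roll": -0.17}
    - {"x": -0.12,"y": -0.02,"z": 0,"roll": -0.34}
    - {"x": -0.18,"y": -0.032,"z": 0.0,"roll": -0.5}
    - {"x": -0.24,"y": -0.043,"z": 0.0,"roll": -0.673}
    - {"x": -0.3,"y": -0.054,"z": 0.02,"roll": -0.673}
    - {"x": -0.36,"y": -0.065,"z": 0.05,"roll": -0.673}
    - {"jaw": 80,"x": -0.416,"y": -0.075,"z": 0.08,"roll": -0.673}
    - {"jaw": 80,"x": -0.416,"y": -0.075,"z": 0.08,"roll": -0.673}
  newtons: 25

```text
schema error: expected keys jaw, x, y, z, roll
```

```bash
python3 mv.py .554 .3035 .02 108.5
python3 - <<'E'
from h import *
p=eyes.read_camera("side");q=eyes.read_camera("top")
k=lambda im,a,b,c,d,s:cv2.resize(im[b:d,a:c],None,fx=s,fy=s,interpolation=cv2.INTER_CUBIC)
cv2.imwrite("pics/c1.png",np.hstack([k(p["frame"],220,90,340,220,3),k(q["frame"],180,120,300,250,3)]))
E
```

```text
at [0.1884 0.5167 0.2313] yang 70.0 j7 -0.03 t 1.5 open 0.0854 F [ 0.5 -0.4  0.2]
-> x -0.416 y -0.075 z 0.211 roll -0.673
```

View pics/c1.png

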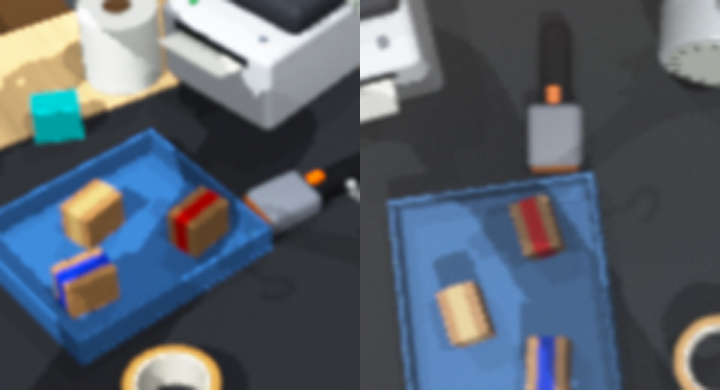

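The move was refused because every row needs all the keys. The picture shows the scene unchanged, so I'll resend it.

>>> send_rows:
  series:
    - {"jaw": 80,"x": -0.06,"y": -0.01,"z": 0,"roll": -0.17}
    - {"jaw": 80,"x": -0.12,"y": -0.02,"z": 0,"roll": -0.34}
    - {"jaw": 80,"x": -0.18,"y": -0.032,"z": 0.0,"roll": -0.5}
    - {"jaw": 80,"x": -0.24,"y": -0.043,"z": 0.0,"roll": -0.673}
    - {"jaw": 80,"x": -0.3,"y": -0.054,"z": 0.02,"roll": -0.673}
    - {"jaw": 80,"x": -0.36,"y": -0.065,"z": 0.05,"roll": -0.673}
    - {"jaw": 80,"x": -0.416,"y": -0.075,"z": 0.08,"roll": -0.673}
    - {"jaw": 80,"x": -0.416,"y": -0.075,"z": 0.08,"roll": -0.673}
  newtons: 25

```text
t: 2.6
eef_pos: [0.5564, 0.2975, 0.1483]
tcp_rot: [-0.001, -0.157, 0.988, -0.003]
wrist_force: [-0.7, -0.6, -0.2]
opening: 0.0585
```

```bash
python3 mv.py .554 .3035 .02 108.5
python3 - <<'E'
from h import *
p=eyes.read_camera("side");q=eyes.read_camera("top")
k=lambda im,a,b,c,d,s:cv2.resize(im[b:d,a:c],None,fx=s,fy=s,interpolation=cv2.INTER_CUBIC)
cv2.imwrite("pics/c2.png",np.hstack([k(p["frame"],220,90,340,220,3),k(q["frame"],180,120,300,250,3)]))
E
```

```text
at [0.5564 0.2975 0.1483] yang 108.1 j7 1.41 t 2.6 open 0.0585 F [-0.7 -0.6 -0.2]
-> x 0.000 y 0.007 z 0.128 roll -0.008
```

View pics/c2.png

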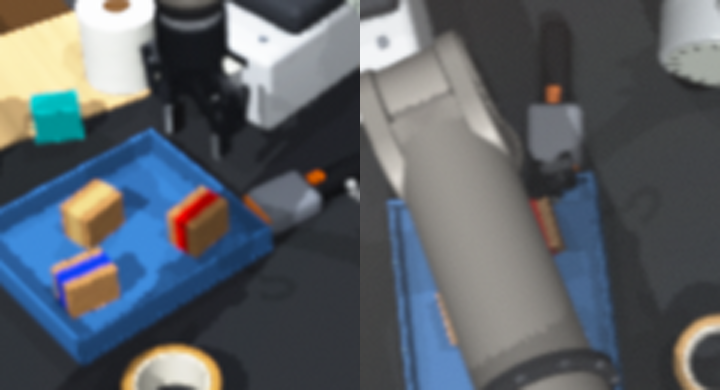

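```bash
python3 mv.py .554 .3035 .02 108.5;python3 - <<'E'
from mv import *
p=eyes.read_camera("side");o,R=st()
im=p["frame"].copy()
k=5;im=cv2.resize(im[90:220,240:340],None,fx=k,fy=k,interpolation=cv2.INTER_CUBIC)
for s in(-1,1):
  for zz in(0,-.02):
    for xx in (-.011,.011):
      X=o["eef_pos"]+R@np.array([xx,s*o["opening"]/2,-.005+zz]);u=proj(p,X);cv2.circle(im,(int((u[0]-240)*k),int((u[1]-90)*k)),2,(0,255,0),-1)
# predicted carton top
for dx,dy in((.554,.3035),):
  a=np.radians(18.5)
  for i in(-30,30):
    for j in(-21,21):
      X=[dx+(i*np.cos(a)-j*np.sin(a))/1000,dy+(i*np.sin(a)+j*np.cos(a))/1000,.053];u=proj(p,X);cv2.circle(im,(int((u[0]-240)*k),int((u[1]-90)*k)),3,(255,0,255),-1)
cv2.imwrite("pics/c3.png",im)
E
```

```text
at [0.5545 0.3013 0.1497] yang 108.3 j7 1.4 t 2.7 open 0.0585 F [-0.3  0.8 -0.1]
-> x -0.001 y 0.002 z 0.130 roll -0.004
```

View pics/c3.png

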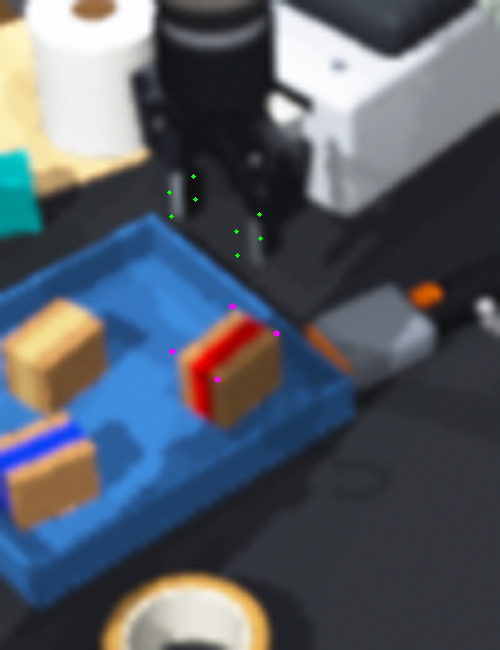

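The predicted carton corners and fingertips are both about 8 zoomed px left of the real ones. That is a camera bias common to both, so the estimate holds relative to the robot. Descending.

>>> send_rows:
  series:
    - {"jaw": 80,"x": 0,"y": 0.001,"z": 0.05,"roll": 0}
    - {"jaw": 80,"x": 0,"y": 0.001,"z": 0.1,"roll": 0}
    - {"jaw": 80,"x": 0,"y": 0.001,"z": 0.13,"roll": 0}
    - {"jaw": 80,"x": 0,"y": 0.001,"z": 0.13,"roll": 0}
    - {"jaw": 150,"x": 0,"y": 0.001,"z": 0.13,"roll": 0}
    - {"jaw": 180,"x": 0,"y": 0.001,"z": 0.13,"roll": 0}
    - {"jaw": 180,"x": 0,"y": 0.001,"z": 0.13,"roll": 0}
    - {"jaw": 180,"x": 0,"y": 0.001,"z": 0.13,"roll": 0}
  newtons: 25

```text
t: 3.75
eef_pos: [0.5546, 0.3062, 0.0238]
tcp_rot: [0.002, -0.161, 0.987, 0.001]
wrist_force: [-0.7, 0.8, 5.9]
opening: 0.0416
```

```bash
python3 mv.py .554 .3035 .02 108.5;python3 - <<'E'
from mv import *
p=eyes.read_camera("side")
im=p["frame"];k=4;cv2.imwrite("pics/c4.png",cv2.resize(im[90:220,220:360],None,fx=k,fy=k,interpolation=cv2.INTER_CUBIC))
E
```

```text
at [0.5546 0.3062 0.0238] yang 108.5 j7 1.41 t 3.75 open 0.0416 F [-0.7  0.8  5.9]
-> x 0.001 y -0.002 z 0.004 roll 0.001
```

View pics/c4.png

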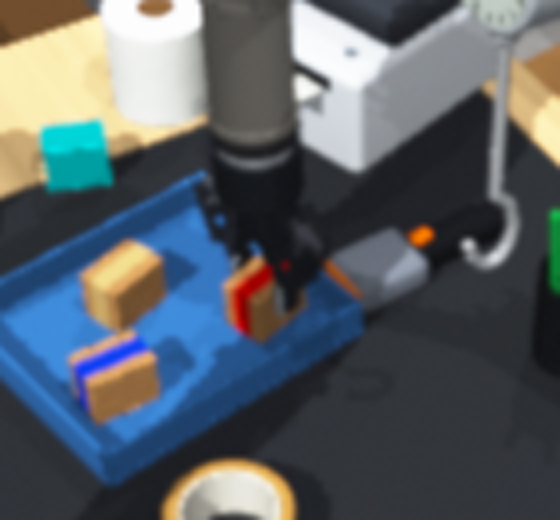

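>>> send_rows:
  series:
    - {"jaw": 180,"x": 0,"y": 0,"z": -0.02,"roll": 0}
    - {"jaw": 180,"x": 0,"y": 0,"z": -0.06,"roll": 0}
    - {"jaw": 180,"x": 0,"y": 0,"z": -0.11,"roll": 0}
    - {"jaw": 180,"x": 0,"y": 0,"z": -0.16,"roll": 0}
    - {"jaw": 180,"x": 0,"y": 0,"z": -0.2,"roll": 0}
    - {"jaw": 180,"x": 0,"y": 0,"z": -0.2,"roll": 0}
  newtons: 35

```text
t: 4.55
eef_pos: [0.5557, 0.3056, 0.2261]
tcp_rot: [0.005, -0.161, 0.987, 0.002]
wrist_force: [-0.2, 0.6, -1.9]
opening: 0.0412
```

```bash
python3 mv.py .45 .07 .22 85
```

```text
at [0.5557 0.3056 0.2261] yang 108.5 j7 1.4 t 4.55 open 0.0412 F [-0.2  0.6 -1.9]
-> x 0.175 y -0.190 z 0.004 roll 0.410
```

>>> send_rows:
  series:
    - {"jaw": 180,"x": 0.03,"y": -0.03,"z": 0,"roll": 0.06}
    - {"jaw": 180,"x": 0.07,"y": -0.07,"z": 0,"roll": 0.14}
    - {"jaw": 180,"x": 0.11,"y": -0.112,"z": 0,"roll": 0.23}
    - {"jaw": 180,"x": 0.145,"y": -0.154,"z": 0,"roll": 0.32}
    - {"jaw": 180,"x": 0.175,"y": -0.19,"z": 0,"roll": 0.41}
    - {"jaw": 180,"x": 0.175,"y": -0.19,"z": 0,"roll": 0.41}

```text
t: 5.3
eef_pos: [0.4456, 0.064, 0.2201]
tcp_rot: [-0.001, 0.047, 0.999, -0.001]
wrist_force: [0.8, 1.0, -0.1]
opening: 0.0418
```

```bash
python3 mv.py .536 -.2685 .22 53
```

```text
at [0.4456 0.064  0.2201] yang 84.6 j7 1.33 t 5.3 open 0.0418 F [ 0.8  1.  -0.1]
-> x -0.122 y -0.322 z 0.001 roll 0.551
```

>>> send_rows:
  series:
    - {"jaw": 180,"x": -0.018,"y": -0.05,"z": 0,"roll": 0.09}
    - {"jaw": 180,"x": -0.038,"y": -0.1,"z": 0,"roll": 0.18}
    - {"jaw": 180,"x": -0.058,"y": -0.15,"z": 0,"roll": 0.27}
    - {"jaw": 180,"x": -0.078,"y": -0.2,"z": 0,"roll": 0.36}
    - {"jaw": 180,"x": -0.096,"y": -0.25,"z": 0,"roll": 0.45}
    - {"jaw": 180,"x": -0.11,"y": -0.29,"z": 0,"roll": 0.551}
    - {"jaw": 180,"x": -0.122,"y": -0.322,"z": 0,"roll": 0.551}
    - {"jaw": 180,"x": -0.122,"y": -0.322,"z": 0,"roll": 0.551}

```text
t: 6.3
eef_pos: [0.5407, -0.2652, 0.2193]
tcp_rot: [-0.001, 0.315, 0.949, -0.001]
wrist_force: [-1.4, 0.6, -1.4]
opening: 0.0413
```

```bash
python3 mv.py .536 -.2685 .12 53
python3 - <<'E'
from mv import *
p=eyes.read_camera("side");q=eyes.read_camera("top")
k=lambda im,a,b,c,d,s:cv2.resize(im[b:d,a:c],None,fx=s,fy=s,interpolation=cv2.INTER_CUBIC)
o,R=st();print(o["eef_pos"])
# overlay: pail rim and tcp
for pp in(p,q):
  for a in np.linspace(0,2*np.pi,24): 
    u=proj(pp,[.536+.066*np.cos(a),-.2685+.066*np.sin(a),.09]);pp["frame"][int(u[1]+.5),int(u[0]+.5)]=(0,255,0)
cv2.imwrite("pics/d1.png",np.hstack([k(p["frame"],300,200,450,330,3),k(q["frame"],350,140,470,270,3)]))
E
```

```text
at [ 0.5407 -0.2652  0.2193] yang 53.2 j7 1.54 t 6.3 open 0.0413 F [-1.4  0.6 -1.4]
-> x 0.002 y -0.005 z 0.099 roll 0.004
[ 0.54143056 -0.26103209  0.21970409]
```

View pics/d1.png

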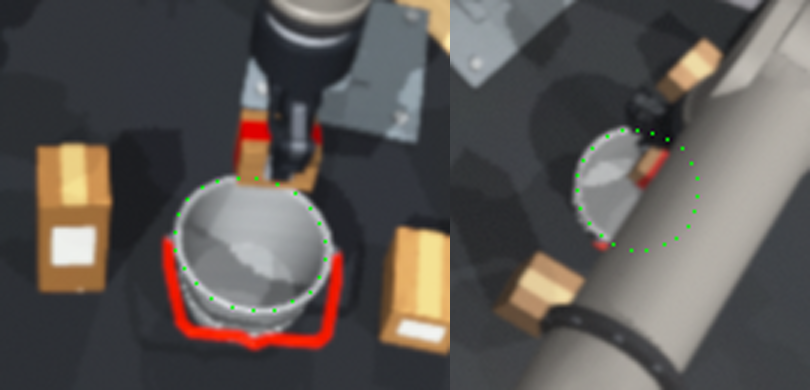

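```bash
python3 - <<'E'
from mv import *
for i in range(4):
  eyes.read_camera("top");print(np.round(bot.get_obs()["eef_pos"],4))
E
python3 mv.py .536 -.2685 .12 53
```

```text
[ 0.5417 -0.2603  0.2201]
[ 0.5418 -0.26    0.2204]
[ 0.5418 -0.2602  0.2208]
[ 0.5418 -0.2605  0.2211]
at [ 0.5418 -0.2605  0.2211] yang 53.6 j7 1.54 t 6.6 open 0.0411 F [-0.4 -0.1 -1.2]
-> x -0.000 y -0.010 z 0.101 roll 0.011
```

>>> send_rows:
  series:
    - {"jaw": 180,"x": 0,"y": -0.01,"z": 0.01,"roll": 0}
    - {"jaw": 180,"x": 0,"y": -0.01,"z": 0.05,"roll": 0}
    - {"jaw": 180,"x": 0,"y": -0.01,"z": 0.09,"roll": 0}
    - {"jaw": 180,"x": 0,"y": -0.01,"z": 0.12,"roll": 0}
    - {"jaw": 180,"x": 0,"y": -0.01,"z": 0.15,"roll": 0}
    - {"jaw": 180,"x": 0,"y": -0.01,"z": 0.17,"roll": 0}
    - {"jaw": 180,"x": 0,"y": -0.01,"z": 0.185,"roll": 0}
    - {"jaw": 180,"x": 0,"y": -0.01,"z": 0.19,"roll": 0}

```text
t: 7.6
eef_pos: [0.5345, -0.2703, 0.0303]
tcp_rot: [-0.001, 0.314, 0.95, 0.0]
wrist_force: [0.3, 0.1, -0.6]
opening: 0.0415
```

```bash
python3 - <<'E'
from mv import *
p=eyes.read_camera("side")
k=lambda im,a,b,c,d,s:cv2.resize(im[b:d,a:c],None,fx=s,fy=s,interpolation=cv2.INTER_CUBIC)
cv2.imwrite("pics/d2.png",k(p["frame"],300,200,450,330,5))
E
python3 mv.py .536 -.2685 .023 53
```

```text
at [ 0.5348 -0.2704  0.0304] yang 53.5 j7 1.63 t 7.65 open 0.0417 F [ 0.   0.8 -1. ]
-> x 0.000 y 0.002 z 0.007 roll 0.008
```

View pics/d2.png

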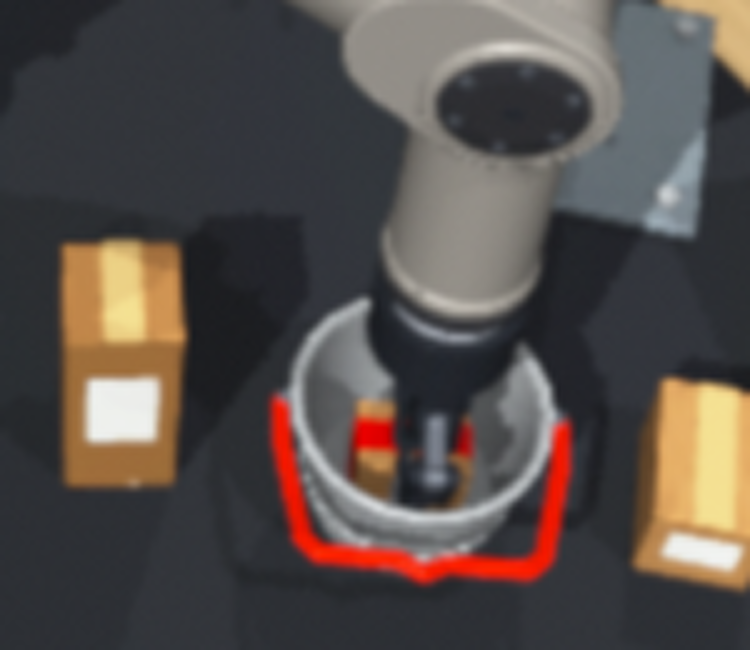

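>>> send_rows:
  series:
    - {"jaw": 180,"x": 0,"y": 0.001,"z": 0.003,"roll": 0}
    - {"jaw": 180,"x": 0,"y": 0.001,"z": 0.006,"roll": 0}
    - {"jaw": 180,"x": 0,"y": 0.001,"z": 0.007,"roll": 0}
    - {"jaw": 180,"x": 0,"y": 0.001,"z": 0.007,"roll": 0}

```text
t: 8.15
eef_pos: [0.5361, -0.2697, 0.0245]
tcp_rot: [0.0, 0.313, 0.95, -0.0]
wrist_force: [-0.9, 0.3, -1.3]
opening: 0.0414
```

>>> send_rows:
  series:
    - {"jaw": 180,"x": 0,"y": 0,"z": 0.001,"roll": 0}
    - {"jaw": 180,"x": 0,"y": 0,"z": 0.002,"roll": 0}
    - {"jaw": 180,"x": 0,"y": 0,"z": 0.002,"roll": 0}

```text
t: 8.52
eef_pos: [0.5361, -0.2697, 0.023]
tcp_rot: [0.0, 0.314, 0.95, 0.0]
wrist_force: [-1.7, 1.0, 3.6]
opening: 0.0414
```

Contact (+3.6 N). Release a little and lift.

>>> send_rows:
  series:
    - {"jaw": 150,"x": 0,"y": 0,"z": -0.001,"roll": 0}
    - {"jaw": 115,"x": 0,"y": 0,"z": -0.001,"roll": 0}
    - {"jaw": 108,"x": 0,"y": 0,"z": -0.001,"roll": 0}
    - {"jaw": 108,"x": 0,"y": 0,"z": -0.001,"roll": 0}
    - {"jaw": 108,"x": 0,"y": 0,"z": -0.02,"roll": 0}
    - {"jaw": 108,"x": 0,"y": 0,"z": -0.06,"roll": 0}
    - {"jaw": 108,"x": 0,"y": 0,"z": -0.11,"roll": 0}
    - {"jaw": 108,"x": 0,"y": 0,"z": -0.16,"roll": 0}

```text
t: 9.52
eef_pos: [0.5358, -0.2702, 0.1854]
tcp_rot: [0.001, 0.314, 0.949, -0.0]
wrist_force: [1.4, 0.0, 1.2]
opening: 0.0494
```

```bash
python3 - <<'E'
from mv import *
import pickle
p=eyes.read_camera("side");q=eyes.read_camera("top");pickle.dump({"side":p,"top":q},open("P.pkl","wb"))
k=lambda im,a,b,c,d,s:cv2.resize(im[b:d,a:c],None,fx=s,fy=s,interpolation=cv2.INTER_CUBIC)
cv2.imwrite("pics/d3.png",np.hstack([k(p["frame"],300,200,450,330,3),k(q["frame"],350,140,470,270,3)]))
E
python3 fit2.py | grep -E "rim|bail|lowp"
python3 mv.py .5 -.3 .12 53
```

```text
rim top 82 [ 0.53467162 -0.26644209] 0.002610575575193427
lowp top 34 med [ 0.552 -0.287  0.053] rect [ 591. -310.   22.  129.] 58 zmin/max [0.051 0.06 ]
rim side 290 [ 0.53628362 -0.27087063] 0.0024108524778921293
lowp side 367 med [ 0.622 -0.351  0.059] rect [ 591. -326.   82.  181.] 59 zmin/max [0.05 0.07]
bail ('top',) [ 0.5627 -0.2053  2.1251  0.3555] 121.75714298454048 305.0955259111947 234
bail ('side',) [ 0.5288 -0.2806  0.9346  1.308 ] 53.54626088122556 579.8849386251433 627
bail ('top', 'side') [ 0.5371 -0.2757  0.8846  1.4612] 50.68624893513419 2682.5328752583246 861
at [ 0.5395 -0.273   0.1909] yang 53.4 j7 1.56 t 9.62 open 0.0492 F [ 0.5 -0.9  0.6]
-> x 0.017 y -0.045 z 0.071 roll 0.007
  return _methods._mean(a, axis=axis, dtype=dtype,
  ret = ret.dtype.type(ret / rcount)
```

View pics/d3.png

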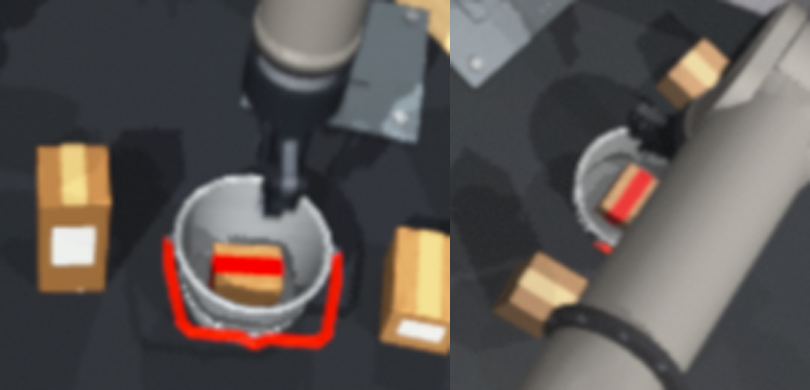

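```bash
cat > ba.py <<'E'
import sys,io,contextlib
with contextlib.redirect_stdout(io.StringIO()):
    from fit2 import *
from scipy.spatial import cKDTree
def fitb(p,xy,side,th0=1.4,y0=.93,lo=None,fixyaw=None):
    hsv=cv2.cvtColor(p["frame"],cv2.COLOR_BGR2HSV)
    red=((hsv[...,0]<8)|(hsv[...,0]>172))&(hsv[...,1]>140)&(hsv[...,2]>110)
    box=(340,225,430,325) if side else (385,165,460,250)
    v,u=np.nonzero(red);m=(u>box[0])&(u<box[2])&(v>box[1])&(v<box[3])
    C=cloud(p); rr=C[v,u]; 
    uv=np.c_[u,v][m]
    # drop carton tape: near pail centre and low
    cc=C[uv[:,1],uv[:,0]];d=np.hypot(cc[:,0]-xy[0],cc[:,1]-xy[1]);uv=uv[~((d<.045)&(cc[:,2]<.075))]
    def f(a):
        B=bail(xy[0],xy[1],a[0],a[1]);pr=np.array([proj(p,b) for b in B])
        d,_=cKDTree(pr).query(uv);d2,_=cKDTree(uv).query(pr);return np.r_[d,np.minimum(d2,4)]
    best=None
    for t in np.atleast_1d(th0):
        r=least_squares(f,[y0,t],diff_step=1e-3,loss="soft_l1")
        if best is None or r.cost<best.cost: best=r
    return best.x,np.mean(best.fun),len(uv)
if __name__=="__main__":
    print(fitb(S,(.5364,-.2709),True,[1.2,1.5]))
    print(fitb(S,(.536,-.2695),True,[1.2,1.5]))
E
python3 ba.py
python3 - <<'E'
from mv import *
print(bot.get_obs()["eef_pos"])
E
```

```text
(array([0.94511822, 1.51561482]), np.float64(1.6894936447586724), 486)
(array([0.96540318, 1.52935213]), np.float64(1.7240428774683934), 486)
[ 0.53953599 -0.27303283  0.19094926]
  return _methods._mean(a, axis=axis, dtype=dtype,
  ret = ret.dtype.type(ret / rcount)
```

```bash
python3 mv.py .5125 -.3622 .125 54
```

```text
at [ 0.5395 -0.273   0.1909] yang 53.4 j7 1.56 t 9.62 open 0.0492 F [ 0.5 -0.9  0.6]
-> x -0.030 y -0.088 z 0.066 roll -0.010
```

>>> send_rows:
  series:
    - {"jaw": 190,"x": -0.01,"y": -0.03,"z": 0.0,"roll": -0.01}
    - {"jaw": 190,"x": -0.02,"y": -0.06,"z": 0.0,"roll": -0.01}
    - {"jaw": 190,"x": -0.03,"y": -0.088,"z": 0.02,"roll": -0.01}
    - {"jaw": 190,"x": -0.03,"y": -0.088,"z": 0.066,"roll": -0.01}
    - {"jaw": 190,"x": -0.03,"y": -0.088,"z": 0.066,"roll": -0.01}
    - {"jaw": 190,"x": -0.03,"y": -0.088,"z": 0.066,"roll": -0.01}

```text
t: 10.38
eef_pos: [0.5087, -0.3583, 0.1179]
tcp_rot: [0.001, 0.308, 0.951, -0.0]
wrist_force: [0.5, -0.2, 0.3]
opening: 0.0216
```

```bash
python3 - <<'E'
from mv import *
p=eyes.read_camera("side");q=eyes.read_camera("top")
k=lambda im,a,b,c,d,s:cv2.resize(im[b:d,a:c],None,fx=s,fy=s,interpolation=cv2.INTER_CUBIC)
o,R=st()
im=k(p["frame"],330,220,450,330,6)
def dot(X,c):
    u=proj(p,X);cv2.circle(im,(int((u[0]-330)*6),int((u[1]-220)*6)),3,c,-1)
for s in(-1,1):
    dot(o["eef_pos"]+R@np.array([0,s*o["opening"]/2,-.003]),(0,255,0))
from fit2 import bail
for b in bail(.536,-.269,.94,1.5,6): dot(b,(255,0,0))
cv2.imwrite("pics/e1.png",im)
E
python3 mv.py .5125 -.3622 .074 54
```

```text
carton top 0 ((0.0, 0.0), (0.0, 0.0), 0.0) nan
rim top 82 [ 0.53467162 -0.26644209] 0.002610575575193427
tallp top 341 med [ 0.42  -0.156  0.15 ] rect [ 418. -160.   59.   60.] 61 zmin/max [0.136 0.157]
lowp top 34 med [ 0.552 -0.287  0.053] rect [ 591. -310.   22.  129.] 58 zmin/max [0.051 0.06 ]
tape top 335 med [0.41  0.098 0.048] rect [409.  96.  99.  92.] 2 zmin/max [0.04  0.054]
dial top 1509 med [0.606 0.071 0.535] rect [621.  73. 119.  50.] 88 zmin/max [0.443 0.568]
rod top 63 med [0.621 0.073 0.293] rect [617.  73.  34.   9.] 6 zmin/max [0.222 0.378]
foot top 2229 med [ 0.71  -0.078  0.008] rect [650. -24. 350. 300.] 90 zmin/max [0.004 0.018]
scanner top 726 med [0.674 0.294 0.032] rect [686. 276. 113. 215.] 79 zmin/max [0.02 0.04]
pot top 0
carton side 0 ((0.0, 0.0), (0.0, 0.0), 0.0) nan
rim side 290 [ 0.53628362 -0.27087063] 0.0024108524778921293
tallp side 534 med [ 0.417 -0.168  0.15 ] rect [ 420. -164.   64.   59.] 59 zmin/max [0.135 0.156]
lowp side 367 med [ 0.622 -0.351  0.059] rect [ 591. -326.   82.  181.] 59 zmin/max [0.05 0.07]
tape side 339 med [0.411 0.096 0.04
[... 1250 characters left out ...]
.067]
side 0.15 232 x [0.008 0.047] y [0.018 0.075]
side 0.18 169 x [-0.006  0.064] y [0.046 0.092]
side 0.21 353 x [-0.009  0.064] y [0.048 0.097]
side 0.24 283 x [-0.008  0.064] y [0.047 0.092]
side 0.27 369 x [-0.008  0.063] y [0.049 0.097]
side 0.3 357 x [-0.007  0.062] y [0.05  0.093]
side 0.33 389 x [-0.007  0.062] y [0.049 0.091]
side 0.36 288 x [-0.005  0.062] y [0.048 0.083]
side 0.39 412 x [-0.013  0.091] y [0.04 0.05]
side 0.42 968 x [-0.015  0.149] y [0.038 0.116]
side 0.45 2297 x [-0.012  0.152] y [0.04  0.129]
at [ 0.5093 -0.3587  0.1188] yang 54.1 j7 1.76 t 10.47 open 0.0216 F [0.3 0.1 0.2]
-> x -0.004 y -0.001 z 0.045 roll 0.002
  return _methods._mean(a, axis=axis, dtype=dtype,
  ret = ret.dtype.type(ret / rcount)
```

View pics/e1.png

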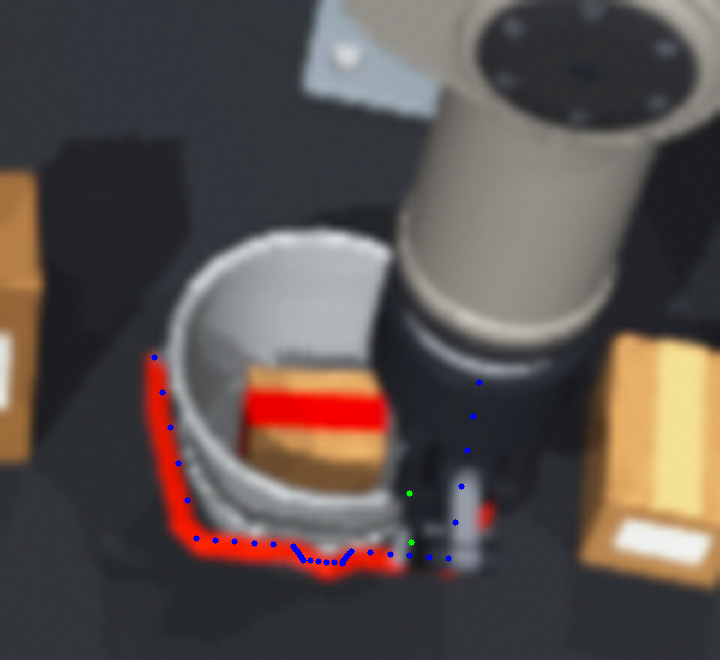

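```bash
cat > loc.py <<'E'
from mv import *
def loc(n="side"):
    p=eyes.read_camera(n);o,R=st();L=(cloud(p)-o["eef_pos"])@R
    m=(np.hypot(L[...,0],L[...,1])<.09)&(L[...,2]<.02)&(L[...,2]>-.42);l=L[m];print(n,np.round(o["eef_pos"],4),len(l))
    for a in np.arange(-.015,.42,.015 if True else .03):
        s=l[(-l[:,2]>=a)&(-l[:,2]<a+.015)]
        if len(s)>3: print(round(a,3),len(s),"x",np.round(np.percentile(s[:,0],[0,5,50,95,100])*1000),"y",np.round(np.percentile(s[:,1],[0,5,50,95,100])*1000))
if __name__=="__main__": loc()
E
python3 loc.py
```

```text
side [ 0.5092 -0.3587  0.1186] 5798
0.0 12 x [-1.  1.  6.  8.  8.] y [-25. -25. -17.   9.  11.]
0.015 13 x [2. 3. 7. 8. 8.] y [-27. -26. -17.  16.  19.]
0.03 6 x [ 4.  5.  8. 10. 10.] y [-21. -21.  -4.  17.  18.]
0.045 36 x [-5. -5.  7. 10. 11.] y [-46. -41. -24.  12.  19.]
0.06 39 x [-20. -16.   8.  14.  14.] y [-51. -48. -23. -15. -10.]
0.075 29 x [-20. -13.   9.  14.  14.] y [-59. -56. -24. -19. -17.]
0.09 126 x [-22. -14.   0.  14.  16.] y [-66. -65. -56. -19. -16.]
0.105 67 x [-14. -12.  -1.   8.  17.] y [-54. -47. -39. -27. -15.]
0.12 56 x [-32. -25.  -1.  28.  33.] y [-39. -38. -37. -20.  -8.]
0.135 130 x [-37. -29.   8.  33.  35.] y [-39. -38. -32.  -6.   4.]
0.15 132 x [-35. -29.   9.  34.  35.] y [-39. -38. -32.  -8.   6.]
0.165 232 x [-38. -31.   8.  32.  34.] y [-38. -37. -29.  -3.  14.]
0.18 68 x [-33. -24.   8.  31.  33.] y [-37. -37. -31. -13.  -6.]
0.195 169 x [-37. -31.   7.  33.  33.] y [-38. -36. -31.  -3.  17.]
0.21 164 x [-37. -29.   6.  31.  33.] y [-38. -35. -29.  -5.  12.]
0.225 148 x [-33. -26.   8.  31.  32.] y [-36. -35. -30.  -7.   5.]
0.24 160 x [-34. -27.   8.  31.  32.] y [-36. -35. -30.  -6.   7.]
0.255 157 x [-33. -26.   7.  31.  32.] y [-36. -35. -30.  -7.   6.]
0.27 169 x [-33. -25.   8.  31.  32.] y [-36. -35. -31.  -7.   7.]
0.285 175 x [-33. -28.   6.  30.  32.] y [-36. -35. -30. -11.  -1.]
0.3 139 x [-28. -21.   7.  28.  31.] y [-36. -35. -31. -16.  -6.]
0.315 37 x [-16. -12.   6.  22.  25.] y [-43. -43. -38. -33. -32.]
0.33 147 x [-29. -21.  10.  44.  54.] y [-48. -47. -43. -32. -30.]
0.345 291 x [-36. -29.  16.  60.  70.] y [-50. -48. -43. -28. -26.]
0.36 381 x [-50. -34.  20.  69.  85.] y [-50. -49. -41. -26.  26.]
0.375 540 x [-49. -41.  12.  75.  89.] y [-50. -48. -38.  17.  33.]
0.39 1060 x [-43. -32.  -5.  73.  87.] y [-48. -45. -23.  25.  36.]
0.405 1115 x [-24. -10.  24.  76.  88.] y [-43. -37. -19.  39.  51.]
```

>>> send_rows:
  series:
    - {"jaw": 190,"x": 0,"y": -0.001,"z": 0.015,"roll": 0}
    - {"jaw": 190,"x": 0,"y": -0.001,"z": 0.03,"roll": 0}
    - {"jaw": 190,"x": 0,"y": -0.001,"z": 0.042,"roll": 0}
    - {"jaw": 190,"x": 0,"y": -0.001,"z": 0.045,"roll": 0}
    - {"jaw": 190,"x": 0,"y": -0.001,"z": 0.045,"roll": 0}
  newtons: 20

```text
t: 11.15
eef_pos: [0.507, -0.359, 0.0709]
tcp_rot: [-0.0, 0.309, 0.951, -0.0]
wrist_force: [-0.1, -0.1, -0.3]
opening: 0.0218
```

```bash
python3 - <<'E'
from mv import *
p=eyes.read_camera("side");q=eyes.read_camera("top")
k=lambda im,a,b,c,d,s:cv2.resize(im[b:d,a:c],None,fx=s,fy=s,interpolation=cv2.INTER_CUBIC)
cv2.imwrite("pics/e2.png",k(p["frame"],330,220,450,330,6))
E
python3 mv.py .5125 -.3622 .074 54
```

```text
at [ 0.5074 -0.3594  0.0717] yang 54.0 j7 1.78 t 11.25 open 0.0219 F [0.3 0.5 0.6]
-> x -0.006 y 0.001 z -0.002 roll 0.001
```

View pics/e2.png

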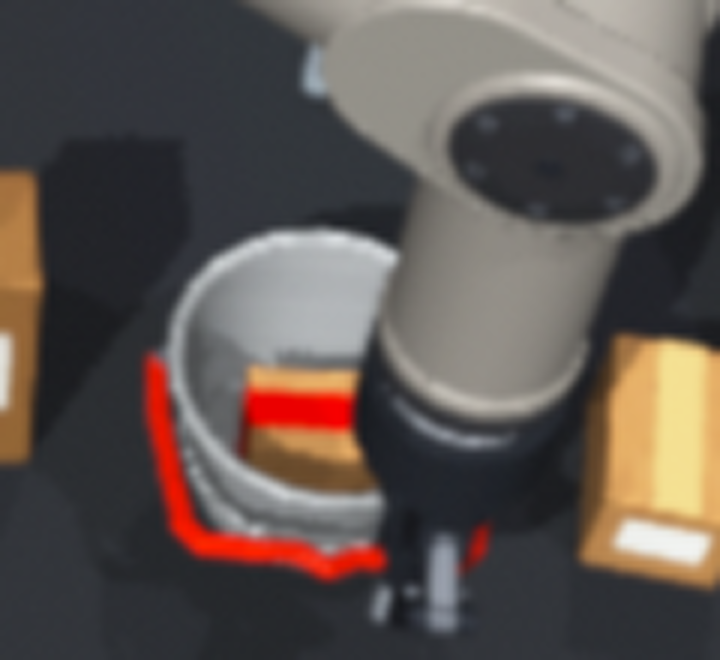

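>>> send_rows:
  series:
    - {"jaw": 225,"x": 0,"y": 0,"z": 0,"roll": 0}
    - {"jaw": 240,"x": 0,"y": 0,"z": 0,"roll": 0}
    - {"jaw": 240,"x": 0,"y": 0,"z": 0,"roll": 0}
  newtons: 20

```text
t: 11.62
eef_pos: [0.5079, -0.3588, 0.0717]
tcp_rot: [0.001, 0.309, 0.951, 0.0]
wrist_force: [1.2, 0.2, 0.3]
opening: 0.0078
```

```bash
python3 - <<'E'
from mv import *
p=eyes.read_camera("side");
k=lambda im,a,b,c,d,s:cv2.resize(im[b:d,a:c],None,fx=s,fy=s,interpolation=cv2.INTER_CUBIC)
cv2.imwrite("pics/e3.png",k(p["frame"],330,220,450,330,5))
E
python3 mv.py .5125 -.3622 .074 54
```

```text
at [ 0.5079 -0.3588  0.0716] yang 54.1 j7 1.78 t 11.68 open 0.0079 F [2.4 0.3 0.4]
-> x -0.006 y -0.000 z -0.002 roll 0.001
```

View pics/e3.png

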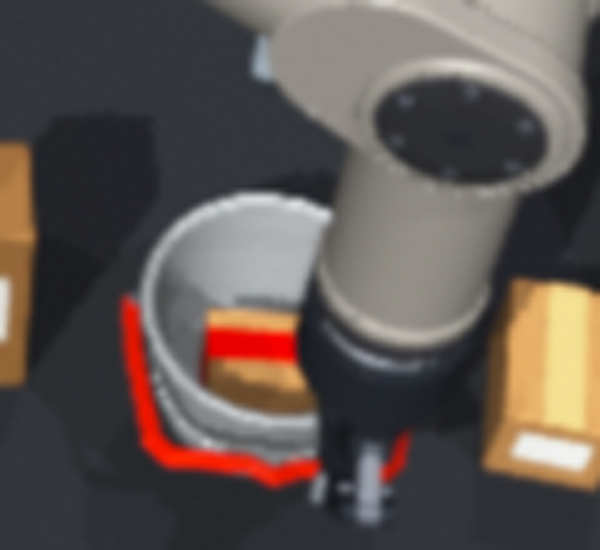

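>>> send_rows:
  series:
    - {"jaw": 240,"x": 0,"y": 0.001,"z": -0.009,"roll": 0}
    - {"jaw": 240,"x": 0,"y": 0.003,"z": -0.0173,"roll": 0}
    - {"jaw": 240,"x": 0,"y": 0.006,"z": -0.026,"roll": 0}
    - {"jaw": 240,"x": 0,"y": 0.0094,"z": -0.0337,"roll": 0}
    - {"jaw": 240,"x": 0,"y": 0.014,"z": -0.0415,"roll": 0}
    - {"jaw": 240,"x": 0,"y": 0.0189,"z": -0.0485,"roll": 0}
    - {"jaw": 240,"x": 0,"y": 0.0189,"z": -0.0485,"roll": 0}
  newtons: 20

```text
t: 12.55
eef_pos: [0.519, -0.3435, 0.1206]
tcp_rot: [0.001, 0.308, 0.951, -0.0]
wrist_force: [-0.5, -1.1, -0.9]
opening: 0.0081
```

```bash
python3 - <<'E'
from mv import *
p=eyes.read_camera("side");
k=lambda im,a,b,c,d,s:cv2.resize(im[b:d,a:c],None,fx=s,fy=s,interpolation=cv2.INTER_CUBIC)
cv2.imwrite("pics/e4.png",k(p["frame"],330,210,450,330,5))
E
python3 mv.py .5125 -.3622 .074 54
```

```text
at [ 0.5184 -0.3438  0.1202] yang 54.1 j7 1.73 t 12.6 open 0.0081 F [-1.  -1.5 -0.6]
-> x -0.006 y -0.018 z 0.046 roll 0.001
```

View pics/e4.png

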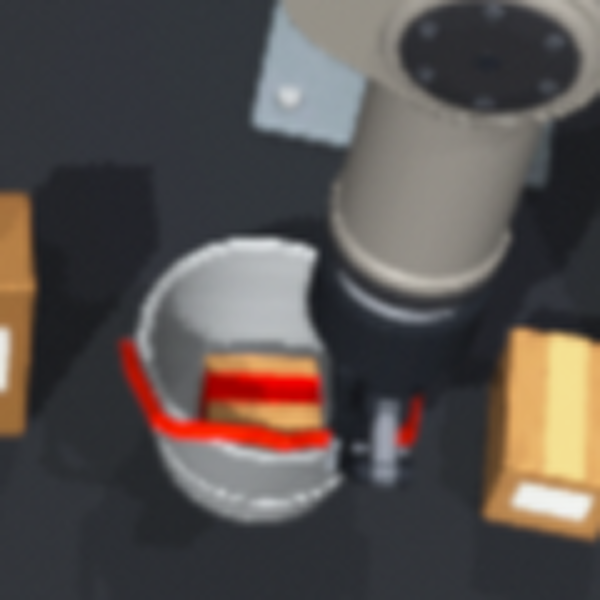

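>>> send_rows:
  series:
    - {"jaw": 202,"x": 0,"y": 0,"z": 0,"roll": 0}
    - {"jaw": 202,"x": 0,"y": 0,"z": 0,"roll": 0}
    - {"jaw": 202,"x": 0,"y": 0.008,"z": -0.004,"roll": 0}
    - {"jaw": 202,"x": 0,"y": 0.018,"z": -0.012,"roll": 0}
    - {"jaw": 202,"x": 0,"y": 0.028,"z": -0.019,"roll": 0}
    - {"jaw": 202,"x": 0,"y": 0.038,"z": -0.025,"roll": 0}
    - {"jaw": 202,"x": 0,"y": 0.048,"z": -0.029,"roll": 0}
    - {"jaw": 202,"x": 0,"y": 0.056,"z": -0.032,"roll": 0}

```text
t: 13.6
eef_pos: [0.5518, -0.297, 0.1518]
tcp_rot: [-0.0, 0.308, 0.951, 0.0]
wrist_force: [0.6, -0.5, 0.8]
opening: 0.018
```

>>> send_rows:
  series:
    - {"jaw": 202,"x": 0,"y": 0.008,"z": -0.001,"roll": 0}
    - {"jaw": 202,"x": 0,"y": 0.015,"z": -0.002,"roll": 0}
    - {"jaw": 202,"x": 0,"y": 0.018,"z": -0.002,"roll": 0}
    - {"jaw": 202,"x": 0,"y": 0.018,"z": -0.002,"roll": 0}

```text
t: 14.1
eef_pos: [0.5618, -0.2835, 0.1536]
tcp_rot: [-0.0, 0.309, 0.951, 0.0]
wrist_force: [0.6, -0.0, -1.1]
opening: 0.0175
```

```bash
python3 - <<'E'
from mv import *
p=eyes.read_camera("side");q=eyes.read_camera("top")
k=lambda im,a,b,c,d,s:cv2.resize(im[b:d,a:c],None,fx=s,fy=s,interpolation=cv2.INTER_CUBIC)
cv2.imwrite("pics/e5.png",np.hstack([k(p["frame"],330,210,450,330,4),k(q["frame"],360,160,440,240,4.0)[:480].repeat(1,0) if 0 else k(q["frame"],350,140,430,260,4)]))
E
python3 mv.py .5386 -.265 .16 54
```

```text
at [ 0.5614 -0.284   0.1536] yang 54.0 j7 1.59 t 14.2 open 0.0179 F [-0.7  0.2  0.4]
-> x 0.030 y 0.002 z -0.006 roll 0.000
```

View pics/e5.png

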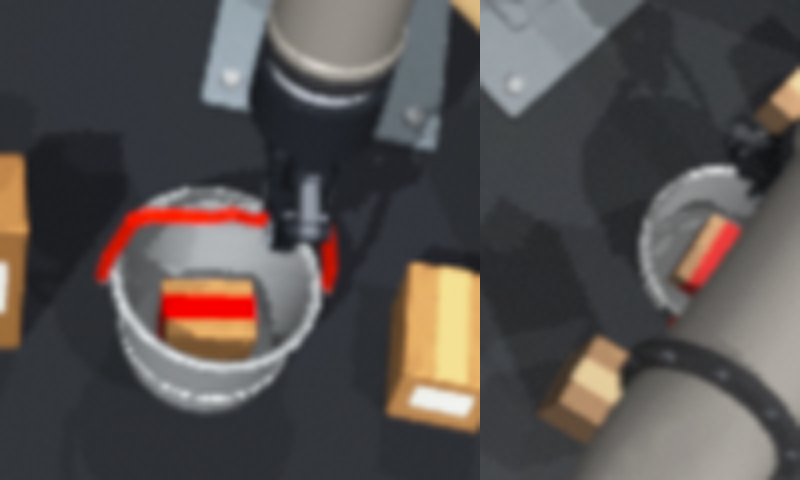

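>>> send_rows:
  series:
    - {"jaw": 200,"x": 0,"y": 0.002,"z": -0.02,"roll": 0}
    - {"jaw": 195,"x": 0,"y": 0.002,"z": -0.05,"roll": 0}
    - {"jaw": 190,"x": 0.01,"y": -0.02,"z": -0.06,"roll": 0}
    - {"jaw": 190,"x": 0.02,"y": -0.06,"z": -0.06,"roll": 0}
    - {"jaw": 190,"x": 0.03,"y": -0.11,"z": -0.06,"roll": 0}
    - {"jaw": 190,"x": 0.03,"y": -0.11,"z": -0.06,"roll": 0}

```text
t: 14.95
eef_pos: [0.4648, -0.3617, 0.214]
tcp_rot: [-0.001, 0.315, 0.949, -0.002]
wrist_force: [-0.3, -0.4, 0.5]
opening: 0.0219
```

```bash
python3 - <<'E'
from mv import *
import pickle
p=eyes.read_camera("side");q=eyes.read_camera("top");pickle.dump({"side":p,"top":q},open("P.pkl","wb"))
k=lambda im,a,b,c,d,s:cv2.resize(im[b:d,a:c],None,fx=s,fy=s,interpolation=cv2.INTER_CUBIC)
cv2.imwrite("pics/e6.png",np.hstack([k(p["frame"],330,200,450,320,3),k(q["frame"],350,140,470,260,3)]))
E
python3 fit.py | grep -E "rim"
python3 -W ignore ba.py
python3 mv.py .4983 -.3208 .16 54
```

```text
rim top 160 [ 0.53712189 -0.26182989] 0.002500159147822479
rim side 138 [ 0.53901703 -0.26650627] 0.002161798536364939
(array([-1.09933051,  2.05992525]), np.float64(1.892034376817321), 146)
(array([-1.1053586 ,  2.08044494]), np.float64(1.9070474442203407), 146)
at [ 0.4702 -0.3565  0.2135] yang 53.8 j7 1.75 t 15.05 open 0.0216 F [0.9 0.4 0.7]
-> x -0.002 y 0.045 z 0.053 roll -0.004
  return _methods._mean(a, axis=axis, dtype=dtype,
  ret = ret.dtype.type(ret / rcount)
```

View pics/e6.png

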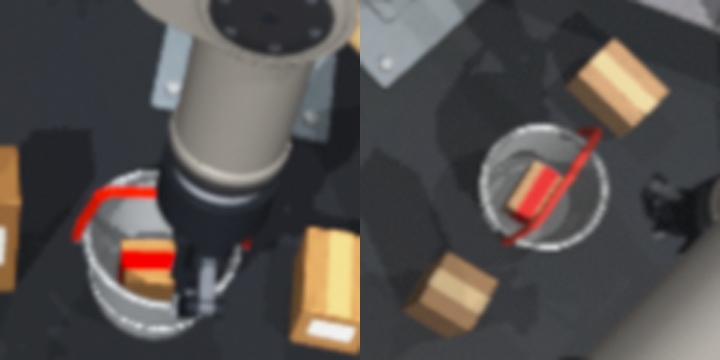

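```bash
cat > ba2.py <<'E'
from ba import *
q=T;hsv=cv2.cvtColor(q["frame"],cv2.COLOR_BGR2HSV)
red=((hsv[...,0]<8)|(hsv[...,0]>172))&(hsv[...,1]>120)&(hsv[...,2]>90)
# ear->bar pixels: model distances for scan of yaw, theta, using carton-tape rejection by model distance
v,u=np.nonzero(red);m=(u>385)&(u<460)&(v>165)&(v<250);uv=np.c_[u,v][m]
xy=(float(sys.argv[1]),float(sys.argv[2]))
def f(a):
    B=bail(xy[0],xy[1],a[0],a[1],12);pr=np.array([proj(q,b) for b in B])
    d,_=cKDTree(pr).query(uv);d2,_=cKDTree(uv).query(pr);return np.r_[np.minimum(d,3),np.minimum(d2,4)]
best=min(((np.sum(f([y,t])**2),y,t) for y in np.arange(.7,1.2,.02) for t in np.arange(-.4,.5,.03)))
print(best,len(uv))
im=cv2.resize(q["frame"][160:250,370:460],None,fx=6,fy=6,interpolation=cv2.INTER_CUBIC)
for b in bail(*xy,best[1],best[2],12):
    p=proj(q,b);cv2.circle(im,(int((p[0]-370+.5)*6),int((p[1]-160+.5)*6)),2,(0,255,0),-1)
for a in np.linspace(0,2*np.pi,40):
    p=proj(q,[xy[0]+.066*np.cos(a),xy[1]+.066*np.sin(a),.09]);cv2.circle(im,(int((p[0]-370+.5)*6),int((p[1]-160+.5)*6)),2,(255,255,0),-1)
cv2.imwrite("pics/f1.png",im)
E
python3 -W ignore ba2.py .5372 -.262
```

```text
(np.float64(1372.2091136470071), np.float64(0.9400000000000002), np.float64(0.0800000000000004)) 292
```

View pics/f1.png

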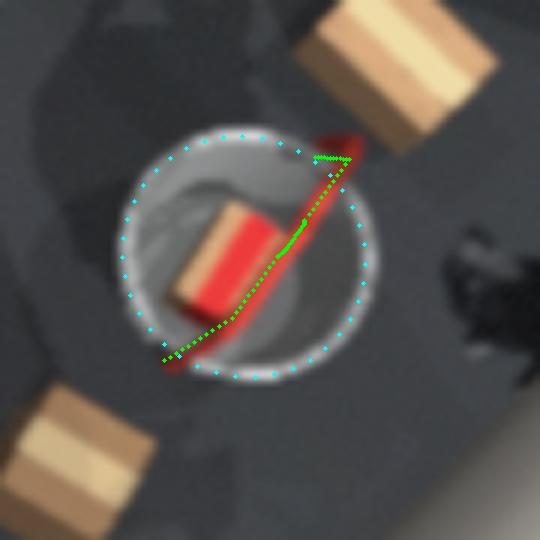

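```bash
python3 -W ignore ba2.py .5375 -.265;python3 -W ignore ba2.py .538 -.267
```

```text
(np.float64(1327.1318736331784), np.float64(0.9400000000000002), np.float64(0.05000000000000038)) 292
(np.float64(1307.5538593435285), np.float64(0.9400000000000002), np.float64(0.05000000000000038)) 292
```

View pics/f1.png

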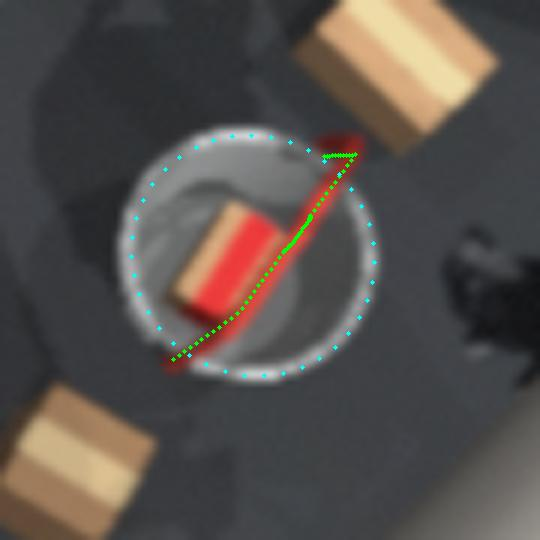

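```bash
python3 mv.py .5345 -.2697 .158 54
```

```text
at [ 0.4702 -0.3565  0.2135] yang 53.8 j7 1.75 t 15.05 open 0.0216 F [0.9 0.4 0.7]
-> x -0.001 y 0.108 z 0.055 roll -0.004
```

>>> send_rows:
  series:
    - {"jaw": 190,"x": 0,"y": 0.05,"z": 0,"roll": -0.004}
    - {"jaw": 190,"x": -0.001,"y": 0.09,"z": 0,"roll": -0.004}
    - {"jaw": 190,"x": -0.001,"y": 0.108,"z": 0,"roll": -0.004}
    - {"jaw": 190,"x": -0.001,"y": 0.108,"z": 0,"roll": -0.004}
    - {"jaw": 190,"x": -0.001,"y": 0.108,"z": 0.02,"roll": -0.004}
    - {"jaw": 190,"x": -0.001,"y": 0.108,"z": 0.045,"roll": -0.004}
    - {"jaw": 190,"x": -0.001,"y": 0.108,"z": 0.055,"roll": -0.004}
    - {"jaw": 190,"x": -0.001,"y": 0.108,"z": 0.055,"roll": -0.004}

```text
t: 16.05
eef_pos: [0.5357, -0.2697, 0.1584]
tcp_rot: [-0.001, 0.308, 0.951, -0.0]
wrist_force: [0.0, 0.2, 1.1]
opening: 0.0219
```

```bash
cat > pic.py <<'E'
import sys
from mv import *
n=sys.argv[1]
p=eyes.read_camera("side");q=eyes.read_camera("top")
k=lambda im,a,b,c,d,s:cv2.resize(im[b:d,a:c],None,fx=s,fy=s,interpolation=cv2.INTER_CUBIC)
cv2.imwrite(f"pics/{n}.png",np.hstack([k(p["frame"],330,200,450,320,3),k(q["frame"],350,140,470,260,3)]))
print(np.round(bot.get_obs()["eef_pos"],4))
E
python3 pic.py f2;python3 mv.py .5443 -.2563 .158 54
```

```text
[ 0.5371 -0.2696  0.1598]
at [ 0.5371 -0.2696  0.1598] yang 54.2 j7 1.58 t 16.15 open 0.0218 F [-0.3 -1.   0. ]
-> x 0.002 y 0.015 z 0.002 roll 0.004
```

View pics/f2.png

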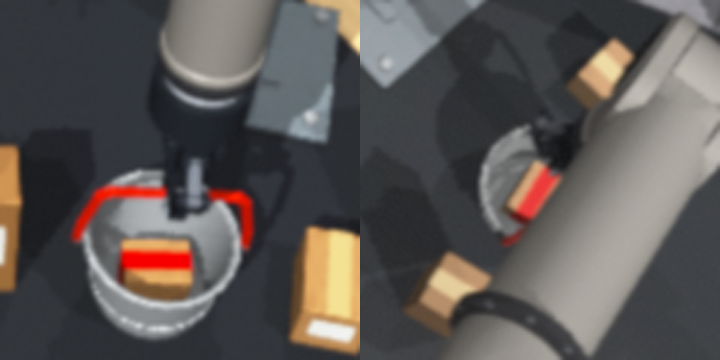

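>>> send_rows:
  series:
    - {"jaw": 190,"x": 0,"y": 0.005,"z": 0,"roll": 0}
    - {"jaw": 190,"x": 0,"y": 0.01,"z": 0,"roll": 0}
    - {"jaw": 190,"x": 0,"y": 0.014,"z": 0,"roll": 0}
    - {"jaw": 190,"x": 0,"y": 0.014,"z": 0,"roll": 0}
    - {"jaw": 190,"x": 0,"y": 0.014,"z": 0,"roll": 0}
    - {"jaw": 190,"x": 0,"y": 0.012,"z": -0.01,"roll": 0}
    - {"jaw": 190,"x": 0,"y": 0.012,"z": -0.05,"roll": 0}
    - {"jaw": 190,"x": 0,"y": -0.03,"z": -0.055,"roll": 0}

```text
t: 17.15
eef_pos: [0.524, -0.2904, 0.2174]
tcp_rot: [0.004, 0.303, 0.953, 0.001]
wrist_force: [0.9, -1.4, -0.0]
opening: 0.022
```

>>> send_rows:
  series:
    - {"jaw": 190,"x": 0,"y": -0.04,"z": 0,"roll": 0}
    - {"jaw": 190,"x": 0,"y": -0.07,"z": 0,"roll": 0}
    - {"jaw": 190,"x": 0,"y": -0.07,"z": 0,"roll": 0}
    - {"jaw": 190,"x": 0,"y": -0.07,"z": 0,"roll": 0}

```text
t: 17.65
eef_pos: [0.4795, -0.3488, 0.2142]
tcp_rot: [0.0, 0.306, 0.952, 0.001]
wrist_force: [0.2, 0.4, -1.0]
opening: 0.0214
```

```bash
python3 - <<'E'
from mv import *
import pickle
p=eyes.read_camera("side");q=eyes.read_camera("top");pickle.dump({"side":p,"top":q},open("P.pkl","wb"))
E
python3 -W ignore fit.py | grep -E "rim"
python3 -W ignore ba2.py .538 -.2652
python3 mv.py .4983 -.3208 .16 54
```

```text
rim top 167 [ 0.53766788 -0.2619683 ] 0.0024523889025915755
rim side 153 [ 0.53908247 -0.26674866] 0.002293731826922006
(np.float64(615.5105147593683), np.float64(0.9400000000000002), np.float64(-0.06999999999999973)) 217
at [ 0.4801 -0.3479  0.2138] yang 54.4 j7 1.74 t 17.75 open 0.0215 F [-1.2 -0.  -0.3]
-> x 0.001 y 0.033 z 0.054 roll 0.008
```

View pics/f1.png

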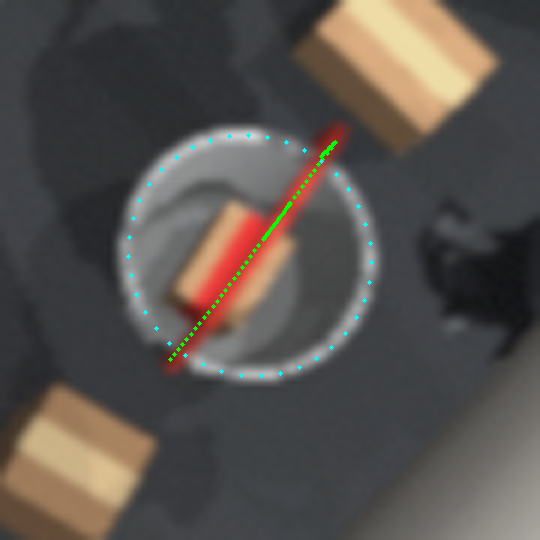

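```bash
python3 mv.py .5007 -.3166 .068 54
```

```text
at [ 0.4801 -0.3479  0.2138] yang 54.4 j7 1.74 t 17.75 open 0.0215 F [-1.2 -0.  -0.3]
-> x 0.001 y 0.037 z 0.146 roll 0.008
```

>>> send_rows:
  series:
    - {"jaw": 190,"x": 0.001,"y": 0.02,"z": 0.02,"roll": 0.008}
    - {"jaw": 190,"x": 0.001,"y": 0.037,"z": 0.05,"roll": 0.008}
    - {"jaw": 190,"x": 0.001,"y": 0.037,"z": 0.09,"roll": 0.008}
    - {"jaw": 190,"x": 0.001,"y": 0.037,"z": 0.115,"roll": 0.008}
    - {"jaw": 190,"x": 0.001,"y": 0.037,"z": 0.115,"roll": 0.008}
    - {"jaw": 190,"x": 0.001,"y": 0.037,"z": 0.115,"roll": 0.008}

```text
t: 18.5
eef_pos: [0.5007, -0.319, 0.1]
tcp_rot: [0.001, 0.31, 0.951, -0.0]
wrist_force: [0.4, -0.4, 0.6]
opening: 0.0219
```

```bash
python3 pic.py g1;python3 mv.py .5007 -.3166 .068 54
```

```text
[ 0.5007 -0.3196  0.1006]
at [ 0.5007 -0.3196  0.1006] yang 53.8 j7 1.71 t 18.6 open 0.0218 F [-0.2  0.3  0.2]
-> x 0.002 y 0.002 z 0.033 roll -0.003
```

View pics/g1.png

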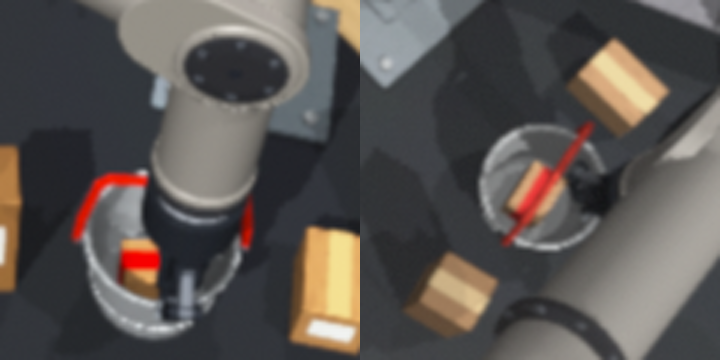

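>>> send_rows:
  series:
    - {"jaw": 190,"x": 0.002,"y": 0.002,"z": 0.012,"roll": 0}
    - {"jaw": 190,"x": 0.002,"y": 0.002,"z": 0.024,"roll": 0}
    - {"jaw": 190,"x": 0.002,"y": 0.002,"z": 0.032,"roll": 0}
    - {"jaw": 190,"x": 0.002,"y": 0.002,"z": 0.032,"roll": 0}

```text
t: 19.1
eef_pos: [0.4982, -0.3157, 0.0656]
tcp_rot: [-0.001, 0.311, 0.951, 0.0]
wrist_force: [-1.2, -0.6, -0.9]
opening: 0.0217
```

>>> send_rows:
  series:
    - {"jaw": 220,"x": 0,"y": 0,"z": 0,"roll": 0}
    - {"jaw": 255,"x": 0,"y": 0,"z": 0,"roll": 0}
    - {"jaw": 255,"x": 0,"y": 0,"z": 0,"roll": 0}
    - {"jaw": 255,"x": 0,"y": 0,"z": 0,"roll": 0}
  newtons: 40

```text
t: 19.6
eef_pos: [0.4996, -0.3155, 0.0675]
tcp_rot: [0.0, 0.31, 0.951, 0.001]
wrist_force: [-1.2, 3.0, 4.5]
opening: 0.0047
```

```bash
python3 pic.py g2;python3 mv.py .5007 -.3166 .068 54
```

```text
[ 0.4995 -0.3156  0.0672]
at [ 0.4995 -0.3156  0.0672] yang 53.8 j7 1.73 t 19.7 open 0.0048 F [-1.   3.1  4.7]
-> x -0.002 y -0.000 z -0.001 roll -0.003
```

View pics/g2.png

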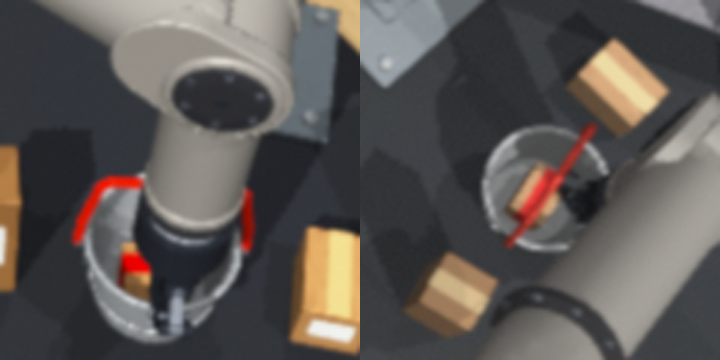

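>>> send_rows:
  series:
    - {"jaw": 255,"x": 0,"y": 0,"z": -0.005,"roll": 0}
    - {"jaw": 255,"x": 0,"y": 0,"z": -0.01,"roll": 0}
    - {"jaw": 255,"x": 0,"y": 0,"z": -0.02,"roll": 0}
    - {"jaw": 255,"x": 0,"y": 0,"z": -0.03,"roll": 0}
    - {"jaw": 255,"x": 0,"y": 0,"z": -0.03,"roll": 0}
  newtons: 50

```text
t: 20.32
eef_pos: [0.4982, -0.318, 0.0972]
tcp_rot: [0.0, 0.311, 0.95, -0.001]
wrist_force: [-0.7, -0.5, -4.3]
opening: 0.0024
```

```bash
python3 pic.py g3;python3 mv.py .5007 -.3166 .068 54
```

```text
[ 0.4981 -0.3168  0.0963]
at [ 0.4981 -0.3168  0.0963] yang 53.8 j7 1.71 t 20.43 open 0.0026 F [-0.3  0.  -3.8]
-> x -0.002 y 0.002 z 0.028 roll -0.004
```

View pics/g3.png

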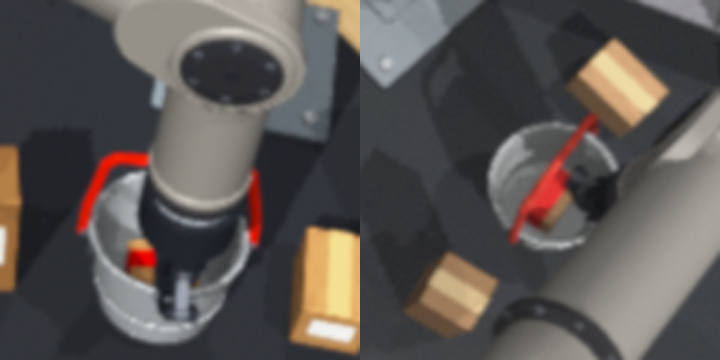

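>>> send_rows:
  series:
    - {"jaw": 255,"x": 0,"y": 0,"z": -0.03,"roll": 0}
    - {"jaw": 255,"x": 0,"y": 0,"z": -0.06,"roll": 0}
    - {"jaw": 255,"x": 0,"y": 0,"z": -0.09,"roll": 0}
    - {"jaw": 255,"x": 0,"y": 0,"z": -0.12,"roll": 0}
    - {"jaw": 255,"x": 0,"y": 0,"z": -0.145,"roll": 0}
    - {"jaw": 255,"x": 0,"y": 0,"z": -0.155,"roll": 0}
    - {"jaw": 255,"x": 0,"y": 0,"z": -0.155,"roll": 0}

```text
t: 21.3
eef_pos: [0.4988, -0.3164, 0.2515]
tcp_rot: [-0.0, 0.311, 0.95, -0.0]
wrist_force: [-0.2, 0.5, -3.2]
opening: 0.0023
```

```bash
python3 mv.py .43 -.1 .25 30
```

```text
at [ 0.4988 -0.3164  0.2515] yang 53.8 j7 1.65 t 21.3 open 0.0023 F [-0.2  0.5 -3.2]
-> x 0.183 y 0.134 z 0.002 roll 0.415
```

>>> send_rows:
  series:
    - {"jaw": 255,"x": 0.012,"y": 0.009,"z": 0,"roll": 0.03}
    - {"jaw": 255,"x": 0.035,"y": 0.026,"z": 0,"roll": 0.08}
    - {"jaw": 255,"x": 0.06,"y": 0.044,"z": 0,"roll": 0.14}
    - {"jaw": 255,"x": 0.085,"y": 0.062,"z": 0,"roll": 0.2}
    - {"jaw": 255,"x": 0.11,"y": 0.08,"z": 0,"roll": 0.26}
    - {"jaw": 255,"x": 0.135,"y": 0.1,"z": 0,"roll": 0.32}
    - {"jaw": 255,"x": 0.16,"y": 0.118,"z": 0,"roll": 0.37}
    - {"jaw": 255,"x": 0.183,"y": 0.134,"z": 0,"roll": 0.415}

```text
t: 22.3
eef_pos: [0.4287, -0.0984, 0.2501]
tcp_rot: [-0.002, 0.5, 0.866, -0.001]
wrist_force: [0.7, -0.0, -3.8]
opening: 0.0021
```

```bash
python3 mv.py .43 .07 .25 0
```

```text
at [ 0.4287 -0.0984  0.2501] yang 30.0 j7 0.75 t 22.3 open 0.0021 F [ 0.7 -0.  -3.8]
-> x 0.145 y 0.085 z 0.000 roll 0.523
```

>>> send_rows:
  series:
    - {"jaw": 255,"x": 0.02,"y": 0.012,"z": 0,"roll": 0.07}
    - {"jaw": 255,"x": 0.042,"y": 0.025,"z": 0,"roll": 0.15}
    - {"jaw": 255,"x": 0.065,"y": 0.038,"z": 0,"roll": 0.23}
    - {"jaw": 255,"x": 0.09,"y": 0.053,"z": 0,"roll": 0.32}
    - {"jaw": 255,"x": 0.115,"y": 0.068,"z": 0,"roll": 0.41}
    - {"jaw": 255,"x": 0.135,"y": 0.079,"z": 0,"roll": 0.48}
    - {"jaw": 255,"x": 0.145,"y": 0.085,"z": 0,"roll": 0.523}
    - {"jaw": 255,"x": 0.145,"y": 0.085,"z": 0,"roll": 0.523}

```text
t: 23.3
eef_pos: [0.4301, 0.069, 0.2502]
tcp_rot: [-0.001, 0.706, 0.709, -0.001]
wrist_force: [-0.5, -0.2, -3.6]
opening: 0.0022
```

```bash
cat > pic2.py <<'E'
import sys,pickle
from mv import *
n=sys.argv[1]
p=eyes.read_camera("side");q=eyes.read_camera("top");pickle.dump({"side":p,"top":q},open("P2.pkl","wb"))
k=lambda im,a,b,c,d,s:cv2.resize(im[b:d,a:c],None,fx=s,fy=s,interpolation=cv2.INTER_CUBIC)
cv2.imwrite(f"pics/{n}.png",np.hstack([k(p["frame"],230,40,390,240,3),k(q["frame"],250,90,350,290,3)]))
print(np.round(bot.get_obs()["eef_pos"],4))
E
python3 pic2.py h1;python3 mv.py .43 .07 .165 0
```

```text
[0.4307 0.0672 0.2508]
at [0.4307 0.0672 0.2508] yang 0.1 j7 -0.17 t 23.4 open 0.0022 F [-0.1 -2.  -3.7]
-> x 0.003 y -0.001 z 0.086 roll 0.001
```

View pics/h1.png

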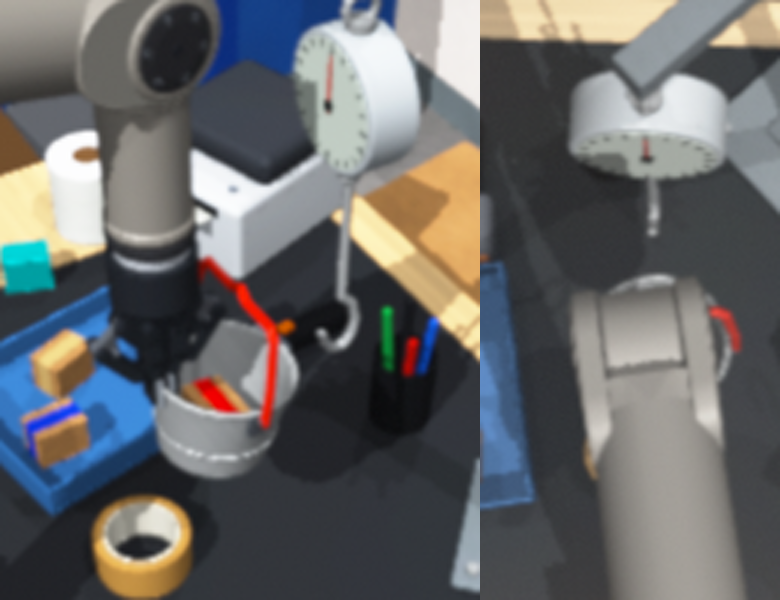

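```bash
cat > meas.py <<'E'
from h import *
import pickle
P=pickle.load(open("P2.pkl","rb"))
o=bot.get_obs();print("tcp",np.round(o["eef_pos"],4))
for n in("side","top"):
    p=P[n];C=cloud(p);hsv=cv2.cvtColor(p["frame"],cv2.COLOR_BGR2HSV)
    red=((hsv[...,0]<8)|(hsv[...,0]>172))&(hsv[...,1]>150)&(hsv[...,2]>110)
    er=red
    m=er&(C[...,0]>.44)&(C[...,0]<.68)&(C[...,1]>-.05)&(C[...,1]<.18)&(C[...,2]>.17)&(C[...,2]<.42)
    q=C[m]
    print(n,len(q))
    q=q[np.argsort(q[:,1])]
    for a in np.arange(-.02,.16,.015):
        s=q[(q[:,1]>=a)&(q[:,1]<a+.015)]
        if len(s): print("  y%.3f n%d"%(a,len(s)),np.round(np.median(s,0),3))
    # wrist forward extents
    e=o["eef_pos"];L=C-e
    g=(np.abs(L[...,1])<.07)&(L[...,0]<.1)&(L[...,0]>-.1)&(L[...,2]>.1)&(L[...,2]<.5)&~red
    l=L[g]
    for a in np.arange(.1,.5,.03):
        s=l[(l[:,2]>=a)&(l[:,2]<a+.03)]
        if len(s)>5: print("  up%.2f"%a,"x",np.round(np.percentile(s[:,0],[1,99]),3),"y",np.round(np.percentile(s[:,1],[1,99]),3))
    # hook
    for z0,z1 in((.2,.23),(.23,.26),(.26,.3),(.3,.36),(.36,.43)):
        s=C[np.all((C>[.59,.03,z0])&(C<[.66,.11,z1]),-1)]
        if len(s): print("  hook z",z0,len(s),np.round(np.median(s,0),3),np.round(s.min(0),3),np.round(s.max(0),3))
E
python3 meas.py
```

```text
tcp [0.4307 0.0672 0.2508]
side 276
  y-0.020 n52 [ 0.497 -0.009  0.281]
  y-0.005 n44 [0.506 0.001 0.328]
  y0.010 n19 [0.51  0.016 0.344]
  y0.025 n15 [0.509 0.032 0.345]
  y0.040 n33 [0.508 0.049 0.341]
  y0.055 n39 [0.493 0.063 0.228]
  y0.070 n37 [0.491 0.077 0.227]
  y0.085 n25 [0.493 0.089 0.228]
  y0.100 n10 [0.508 0.109 0.343]
  y0.115 n2 [0.507 0.118 0.341]
  up0.10 x [-0.042  0.047] y [-0.035  0.006]
  up0.13 x [-0.036  0.031] y [-0.039  0.007]
  up0.16 x [-0.035  0.034] y [-0.039  0.014]
  up0.19 x [-0.034  0.032] y [-0.037  0.01 ]
  up0.22 x [-0.032  0.03 ] y [-0.036  0.007]
  up0.25 x [-0.033  0.028] y [-0.036  0.008]
  up0.28 x [-0.033  0.03 ] y [-0.036  0.005]
  up0.31 x [-0.034  0.037] y [-0.047 -0.012]
  up0.34 x [-0.096  0.049] y [-0.051 -0.032]
  up0.37 x [-0.099  0.045] y [-0.057  0.03 ]
  up0.40 x [-0.098  0.021] y [-0.054  0.035]
  up0.43 x [-0.1   -0.087] y [-0.033 -0.006]
  hook z 0.2 24 [0.625 0.068 0.225] [0.61  0.066 0.221] [0.643 0.072 0.23 ]
  hook z 0.23 45 [0.637 0.068 0.243] [0.602 0.063 0.23 ] [0.645 0.074 0.258]
  hook z 0.26 36 [0.629 0.068 0.281] [0.622 0.065 0.26 ] [0.644 0.075 0.3  ]
  hook z 0.3 56 [0.624 0.068 0.332] [0.62  0.065 0.3  ] [0.631 0.074 0.357]
  hook z 0.36 77 [0.624 0.068 0.394] [0.616 0.06  0.361] [0.634 0.074 0.425]
top 37
  y-0.020 n8 [ 0.495 -0.007  0.285]
  y-0.005 n22 [0.504 0.001 0.328]
  y0.010 n7 [0.509 0.014 0.345]
  up0.37 x [-0.087  0.044] y [-0.05   0.048]
  up0.40 x [-0.099  0.024] y [-0.05   0.041]
  up0.43 x [-0.099 -0.085] y [-0.032 -0.003]
  hook z 0.2 16 [0.626 0.074 0.226] [0.615 0.07  0.221] [0.631 0.077 0.23 ]
  hook z 0.23 14 [0.609 0.073 0.241] [0.601 0.07  0.231] [0.635 0.077 0.253]
  hook z 0.26 5 [0.62  0.073 0.296] [0.619 0.07  0.289] [0.621 0.075 0.3  ]
  hook z 0.3 23 [0.621 0.072 0.332] [0.619 0.069 0.305] [0.623 0.078 0.357]
  hook z 0.36 6 [0.621 0.073 0.363] [0.62  0.069 0.361] [0.624 0.077 0.375]
```

Run:
```python
from h import *
import pickle
P=pickle.load(open("P2.pkl","rb"));o=bot.get_obs();e=o["eef_pos"]
for n in("side",):
    p=P[n];C=cloud(p);L=C-e;f=p["frame"].astype(int)
    dark=(f.max(-1)<75)
    g=(np.abs(L[...,1])<.04)&(L[...,0]<.09)&(L[...,0]>-.09)&(L[...,2]>.0)&(L[...,2]<.14)&dark
    l=L[g]
    for a in np.arange(.0,.14,.01):
        s=l[(l[:,2]>=a)&(l[:,2]<a+.01)]
        if len(s)>3: print("up%.2f"%a,len(s),"x",np.round(np.percentile(s[:,0],[0,5,50,95,100])*1000),"y",np.round(np.percentile(s[:,1],[1,99])*1000))
for n in("side","top"):
    r=eyes.read_camera(n)
    for q in("bail_top","hook_seat"):
        print(n,q,[(np.round(a["xy"],1),round(a["conf"],2),np.round(w(r,a["xy"],.347 if q=="bail_top" else .225),3)) for a in eyes.pinpoint(r,q)[:2]])
```

```text
up0.01 10 x [-13. -13. -10.  16.  16.] y [-10.   2.]
up0.02 14 x [-14. -13. -10.  15.  16.] y [-9.  4.]
up0.03 18 x [-14. -13.   3.  17.  24.] y [-12.   0.]
up0.04 53 x [-22. -16.   6.  29.  37.] y [-15.   9.]
up0.05 87 x [-35. -30.  -3.  37.  41.] y [-15.   9.]
up0.06 68 x [-43. -38.   7.  41.  48.] y [-18.   6.]
up0.07 91 x [-53. -45.  13.  50.  57.] y [-18.   3.]
up0.08 95 x [-60. -55.   7.  58.  63.] y [-20.  -2.]
up0.09 118 x [-59. -54.   8.  60.  62.] y [-21.  10.]
up0.10 102 x [-39. -37.  -9.  39.  50.] y [-21.   4.]
up0.11 37 x [-38. -37. -28.  38.  41.] y [-14.   4.]
up0.12 21 x [-36. -35. -33.  10.  13.] y [-36.   5.]
up0.13 84 x [-36. -34. -12.  24.  31.] y [-39.  -2.]
side bail_top [(array([309.6, 137. ]), 0.61, array([0.51 , 0.061, 0.347])), (array([300.6, 185.6]), 0.48, array([ 0.405, -0.076,  0.347]))]
side hook_seat [(array([341.2, 155.6]), 0.55, array([0.619, 0.066, 0.225]))]
top bail_top [(array([244.2, 153.3]), 0.66, array([0.612, 0.238, 0.347]))]
top hook_seat [(array([307.4, 163. ]), 0.46, array([0.623, 0.073, 0.225]))]
```

>>> send_rows:
  series:
    - {"jaw": 255,"x": 0.003,"y": 0,"z": 0.02,"roll": 0}
    - {"jaw": 255,"x": 0.005,"y": 0,"z": 0.045,"roll": 0}
    - {"jaw": 255,"x": 0.005,"y": 0,"z": 0.07,"roll": 0}
    - {"jaw": 255,"x": 0.005,"y": 0.01,"z": 0.083,"roll": 0}
    - {"jaw": 255,"x": 0.005,"y": 0.03,"z": 0.083,"roll": 0}
    - {"jaw": 255,"x": 0.005,"y": 0.05,"z": 0.083,"roll": 0}
    - {"jaw": 255,"x": 0.005,"y": 0.066,"z": 0.083,"roll": 0}
    - {"jaw": 255,"x": 0.005,"y": 0.066,"z": 0.083,"roll": 0}

```text
t: 24.7
eef_pos: [0.4995, 0.0729, 0.1692]
tcp_rot: [0.001, 0.707, 0.707, 0.001]
wrist_force: [-0.1, 0.1, -2.7]
opening: 0.0021
```

```bash
python3 pic2.py h2;python3 mv.py .43 .07 .166 0; python3 meas.py | grep -vE "up"
```

```text
[0.4974 0.073  0.1688]
at [0.4974 0.073  0.1688] yang 0.1 j7 -0.08 t 24.8 open 0.0021 F [-0.4 -0.3 -3.8]
-> x -0.003 y -0.067 z 0.003 roll 0.001
tcp [0.4974 0.073  0.1688]
side 189
  y-0.020 n28 [ 0.565 -0.007  0.191]
  y-0.005 n55 [0.573 0.001 0.238]
  y0.010 n18 [0.579 0.016 0.263]
  y0.025 n17 [0.579 0.033 0.264]
  y0.040 n13 [0.58  0.05  0.264]
  y0.055 n17 [0.58  0.062 0.267]
  y0.070 n12 [0.58  0.078 0.265]
  y0.085 n13 [0.579 0.093 0.263]
  y0.100 n11 [0.579 0.106 0.265]
  y0.115 n5 [0.58  0.117 0.265]
  hook z 0.2 25 [0.625 0.068 0.226] [0.61  0.064 0.22 ] [0.639 0.074 0.229]
  hook z 0.23 43 [0.638 0.068 0.243] [0.601 0.063 0.231] [0.647 0.072 0.259]
  hook z 0.26 36 [0.628 0.068 0.282] [0.621 0.063 0.261] [0.644 0.075 0.3  ]
  hook z 0.3 56 [0.624 0.069 0.331] [0.62  0.065 0.301] [0.63  0.075 0.359]
  hook z 0.36 78 [0.623 0.067 0.395] [0.614 0.06  0.361] [0.634 0.074 0.425]
top 33
  y-0.020 n3 [ 0.562 -0.006  0.194]
  y-0.005 n21 [0.569 0.002 0.23 ]
  y0.010 n9 [0.576 0.015 0.262]
  hook z 0.2 12 [0.627 0.074 0.224] [0.622 0.071 0.222] [0.632 0.077 0.229]
  hook z 0.23 4 [0.633 0.072 0.234] [0.631 0.071 0.231] [0.635 0.077 0.237]
  hook z 0.26 5 [0.62  0.073 0.292] [0.619 0.07  0.286] [0.622 0.076 0.299]
  hook z 0.3 23 [0.621 0.072 0.331] [0.619 0.069 0.302] [0.624 0.078 0.358]
  hook z 0.36 6 [0.62  0.073 0.366] [0.62  0.069 0.361] [0.624 0.077 0.376]
```

View pics/h2.png

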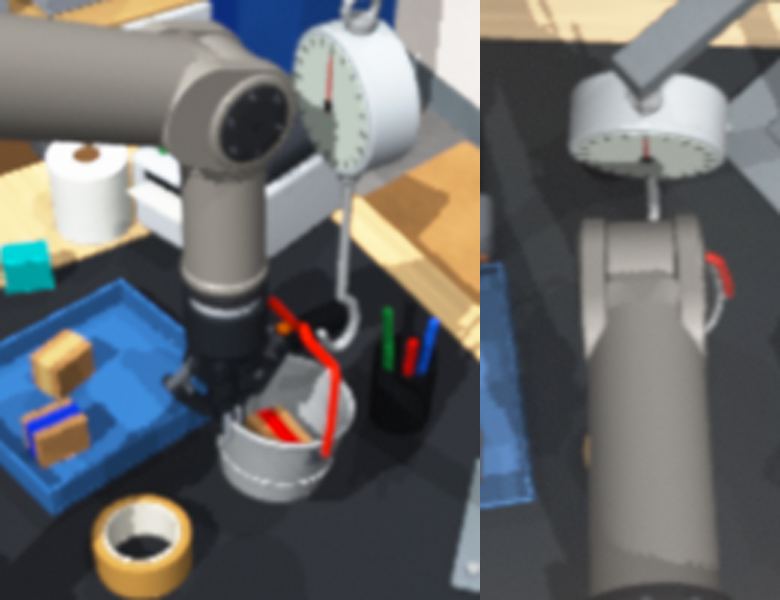

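>>> send_rows:
  series:
    - {"jaw": 255,"x": 0.001,"y": 0.01,"z": 0,"roll": 0}
    - {"jaw": 255,"x": 0.002,"y": 0.02,"z": 0,"roll": 0}
    - {"jaw": 255,"x": 0.002,"y": 0.028,"z": 0,"roll": 0}
    - {"jaw": 255,"x": 0.002,"y": 0.032,"z": 0,"roll": 0}
    - {"jaw": 255,"x": 0.002,"y": 0.032,"z": 0,"roll": 0}

```text
t: 25.42
eef_pos: [0.5296, 0.075, 0.1686]
tcp_rot: [-0.0, 0.707, 0.707, -0.0]
wrist_force: [-0.4, -0.3, -3.4]
opening: 0.0023
```

```bash
cat > pic3.py <<'E'
import sys,pickle
from mv import *
n=sys.argv[1]
p=eyes.read_camera("side");q=eyes.read_camera("top");pickle.dump({"side":p,"top":q},open("P2.pkl","wb"))
k=lambda im,a,b,c,d,s:cv2.resize(im[b:d,a:c],None,fx=s,fy=s,interpolation=cv2.INTER_CUBIC)
cv2.imwrite(f"pics/{n}.png",k(p["frame"],280,50,390,210,5)[:800,:550][200:800])
E
python3 pic3.py h3;python3 mv.py .43 .07 .166 0; python3 meas.py | grep -vE "up"
```

```text
at [0.5292 0.0751 0.1687] yang 0.1 j7 -0.05 t 25.52 open 0.0019 F [ 0.6 -0.1 -3.9]
-> x -0.005 y -0.099 z 0.003 roll 0.001
tcp [0.5292 0.0751 0.1687]
side 174
  y-0.020 n15 [ 0.593 -0.006  0.185]
  y-0.005 n56 [0.601 0.001 0.225]
  y0.010 n23 [0.609 0.015 0.262]
  y0.025 n14 [0.61  0.032 0.263]
  y0.040 n14 [0.609 0.048 0.264]
  y0.055 n17 [0.61  0.063 0.266]
  y0.070 n10 [0.609 0.077 0.266]
  y0.085 n11 [0.609 0.09  0.264]
  y0.100 n13 [0.609 0.108 0.264]
  y0.115 n1 [0.611 0.117 0.265]
  hook z 0.2 14 [0.621 0.068 0.225] [0.612 0.066 0.218] [0.629 0.071 0.23 ]
  hook z 0.23 51 [0.638 0.068 0.243] [0.591 0.054 0.231] [0.647 0.108 0.26 ]
  hook z 0.26 107 [0.611 0.068 0.266] [0.59  0.031 0.26 ] [0.645 0.11  0.299]
  hook z 0.3 56 [0.624 0.068 0.331] [0.62  0.064 0.302] [0.63  0.075 0.359]
  hook z 0.36 78 [0.623 0.068 0.394] [0.615 0.061 0.36 ] [0.634 0.075 0.425]
top 33
  y-0.005 n22 [0.6   0.003 0.229]
  y0.010 n11 [0.608 0.016 0.261]
  hook z 0.36 3 [0.62  0.071 0.375] [0.62  0.069 0.363] [0.624 0.074 0.375]
```

View pics/h3.png

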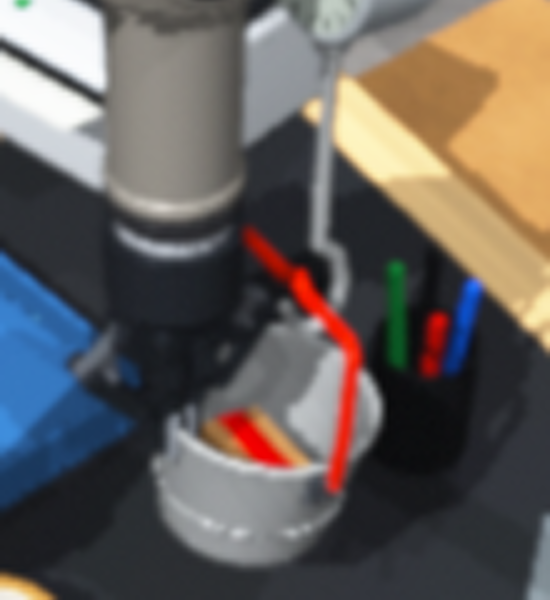

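>>> send_rows:
  series:
    - {"jaw": 255,"x": 0,"y": 0.003,"z": 0,"roll": 0}
    - {"jaw": 255,"x": 0,"y": 0.006,"z": 0,"roll": 0}
    - {"jaw": 255,"x": 0,"y": 0.007,"z": 0,"roll": 0}
    - {"jaw": 255,"x": 0,"y": 0.007,"z": 0,"roll": 0}

```text
t: 26.02
eef_pos: [0.5365, 0.0752, 0.1688]
tcp_rot: [0.0, 0.707, 0.707, -0.0]
wrist_force: [-0.3, 0.9, -2.8]
opening: 0.0021
```

>>> send_rows:
  series:
    - {"jaw": 255,"x": 0,"y": 0.001,"z": 0,"roll": 0}
    - {"jaw": 255,"x": 0,"y": 0.0015,"z": 0,"roll": 0}
    - {"jaw": 255,"x": 0,"y": 0.0015,"z": 0,"roll": 0}

```text
t: 26.4
eef_pos: [0.538, 0.0752, 0.1688]
tcp_rot: [-0.0, 0.707, 0.707, -0.0]
wrist_force: [0.4, 0.3, -3.9]
opening: 0.0021
```

```bash
python3 pic3.py h4;python3 mv.py .43 .07 .166 0; python3 meas.py | grep -vE "up"|grep -A12 side
```

```text
at [0.5379 0.0752 0.1688] yang 0.1 j7 -0.05 t 26.5 open 0.0025 F [ 0.2 -0.1 -3.7]
-> x -0.005 y -0.108 z 0.003 roll 0.001
side 171
  y-0.020 n10 [ 0.602 -0.006  0.184]
  y-0.005 n70 [0.61  0.002 0.222]
  y0.010 n15 [0.617 0.017 0.262]
  y0.025 n13 [0.617 0.032 0.263]
  y0.040 n13 [0.617 0.047 0.263]
  y0.055 n20 [0.618 0.063 0.267]
  y0.070 n8 [0.617 0.079 0.265]
  y0.085 n8 [0.618 0.093 0.263]
  y0.100 n11 [0.618 0.108 0.264]
  y0.115 n3 [0.62  0.116 0.263]
  hook z 0.2 21 [0.625 0.069 0.224] [0.612 0.066 0.219] [0.637 0.072 0.23 ]
  hook z 0.23 53 [0.616 0.067 0.248] [0.591 0.037 0.23 ] [0.646 0.104 0.26 ]
```

View pics/h4.png

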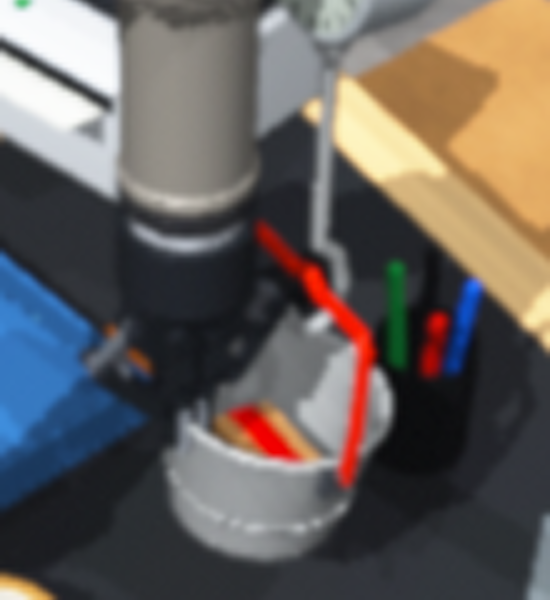

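>>> send_rows:
  series:
    - {"jaw": 255,"x": 0,"y": 0.001,"z": 0,"roll": 0}
    - {"jaw": 255,"x": 0,"y": 0.0015,"z": 0,"roll": 0}
    - {"jaw": 255,"x": 0,"y": 0.0015,"z": 0,"roll": 0}

```text
t: 26.88
eef_pos: [0.5395, 0.0752, 0.1688]
tcp_rot: [0.0, 0.707, 0.707, 0.0]
wrist_force: [-0.2, -0.6, -2.9]
opening: 0.0024
```

>>> send_rows:
  series:
    - {"jaw": 255,"x": 0,"y": 0,"z": 0.003,"roll": 0}
    - {"jaw": 255,"x": 0,"y": 0,"z": 0.007,"roll": 0}
    - {"jaw": 255,"x": 0,"y": 0,"z": 0.011,"roll": 0}
    - {"jaw": 255,"x": 0,"y": 0,"z": 0.013,"roll": 0}
    - {"jaw": 255,"x": 0,"y": 0,"z": 0.013,"roll": 0}

```text
t: 27.5
eef_pos: [0.5379, 0.0752, 0.1548]
tcp_rot: [-0.001, 0.707, 0.708, -0.001]
wrist_force: [-4.5, 0.2, -4.5]
opening: 0.0024
```

```bash
python3 pic3.py h5;python3 mv.py .43 .07 .166 0; python3 meas.py | grep -vE "up"|grep -A12 side
```

```text
at [0.5379 0.0752 0.155 ] yang 0.1 j7 -0.04 t 27.6 open 0.0025 F [-6.2 -0.2 -5. ]
-> x -0.005 y -0.108 z -0.011 roll 0.001
side 157
  y-0.020 n6 [ 0.606 -0.006  0.183]
  y-0.005 n57 [0.609 0.001 0.211]
  y0.010 n20 [0.618 0.015 0.247]
  y0.025 n11 [0.617 0.032 0.25 ]
  y0.040 n14 [0.617 0.047 0.248]
  y0.055 n16 [0.619 0.063 0.251]
  y0.070 n10 [0.618 0.076 0.251]
  y0.085 n9 [0.618 0.091 0.25 ]
  y0.100 n10 [0.618 0.108 0.248]
  y0.115 n4 [0.619 0.116 0.251]
  hook z 0.2 16 [0.62  0.069 0.225] [0.59  0.061 0.215] [0.628 0.073 0.23 ]
  hook z 0.23 145 [0.617 0.068 0.248] [0.59  0.031 0.231] [0.646 0.109 0.259]
```

View pics/h5.png

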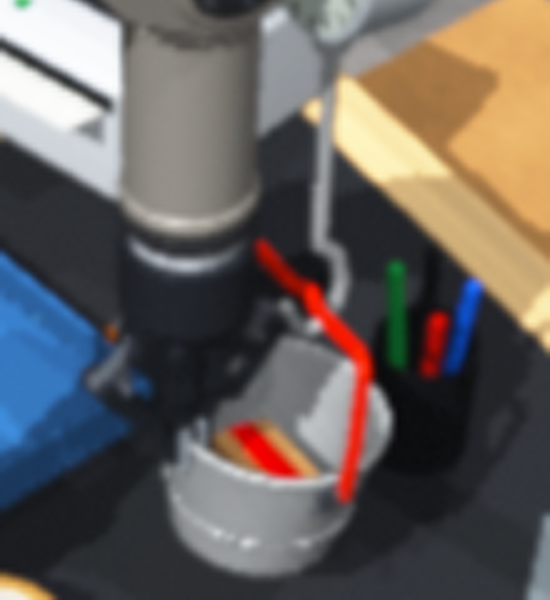

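>>> send_rows:
  series:
    - {"jaw": 255,"x": 0,"y": -0.002,"z": 0,"roll": 0}
    - {"jaw": 255,"x": 0,"y": -0.002,"z": 0.004,"roll": 0}
    - {"jaw": 255,"x": 0,"y": -0.002,"z": 0.008,"roll": 0}
    - {"jaw": 255,"x": 0,"y": -0.002,"z": 0.01,"roll": 0}
    - {"jaw": 255,"x": 0,"y": -0.002,"z": 0.01,"roll": 0}

```text
t: 28.22
eef_pos: [0.5381, 0.0751, 0.1458]
tcp_rot: [0.0, 0.707, 0.707, 0.0]
wrist_force: [-0.2, -0.0, -3.8]
opening: 0.0022
```

```bash
python3 pic3.py h6;python3 mv.py .43 .07 .166 0; python3 meas.py | grep -vE "up"|grep -A16 side
```

```text
at [0.538  0.0752 0.1459] yang 0.1 j7 -0.04 t 28.32 open 0.0023 F [-0.5  0.1 -3.4]
-> x -0.005 y -0.108 z -0.020 roll 0.001
side 153
  y-0.020 n3 [ 0.604 -0.006  0.179]
  y-0.005 n50 [0.611 0.002 0.204]
  y0.010 n20 [0.618 0.016 0.238]
  y0.025 n16 [0.618 0.033 0.24 ]
  y0.040 n14 [0.617 0.046 0.242]
  y0.055 n17 [0.618 0.062 0.243]
  y0.070 n9 [0.618 0.074 0.244]
  y0.085 n13 [0.617 0.092 0.24 ]
  y0.100 n10 [0.618 0.109 0.24 ]
  y0.115 n1 [0.62  0.118 0.242]
  hook z 0.2 23 [0.617 0.068 0.225] [0.591 0.058 0.218] [0.64 0.07 0.23]
  hook z 0.23 139 [0.617 0.068 0.24 ] [0.59  0.033 0.23 ] [0.646 0.107 0.259]
  hook z 0.26 33 [0.629 0.068 0.282] [0.621 0.065 0.262] [0.642 0.074 0.298]
  hook z 0.3 59 [0.624 0.069 0.331] [0.621 0.064 0.3  ] [0.63  0.074 0.36 ]
  hook z 0.36 76 [0.623 0.068 0.396] [0.615 0.059 0.36 ] [0.632 0.074 0.426]
top 28
```

View pics/h6.png

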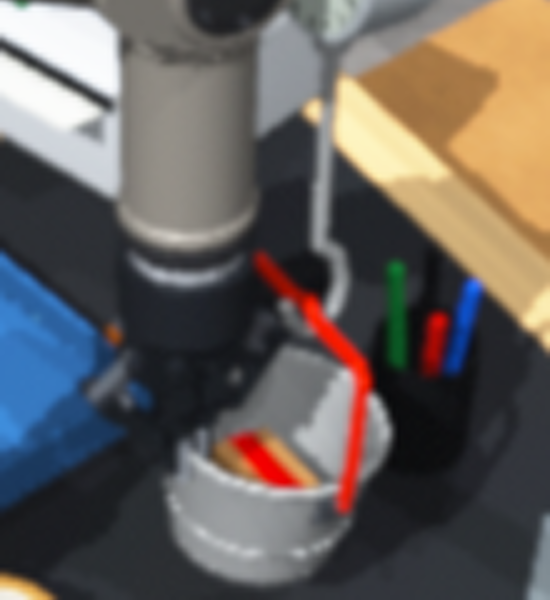

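>>> send_rows:
  series:
    - {"jaw": 255,"x": 0,"y": 0,"z": 0.004,"roll": 0}
    - {"jaw": 255,"x": 0,"y": 0,"z": 0.008,"roll": 0}
    - {"jaw": 255,"x": 0,"y": 0,"z": 0.012,"roll": 0}
    - {"jaw": 255,"x": 0,"y": 0,"z": 0.016,"roll": 0}
    - {"jaw": 255,"x": 0,"y": 0,"z": 0.018,"roll": 0}
    - {"jaw": 255,"x": 0,"y": 0,"z": 0.018,"roll": 0}

```text
t: 29.08
eef_pos: [0.5377, 0.0753, 0.1279]
tcp_rot: [0.0, 0.707, 0.708, 0.0]
wrist_force: [0.1, 0.5, -1.6]
opening: 0.0025
```

```bash
python3 pic3.py h7;python3 mv.py .43 .07 .166 0; python3 meas.py | grep -vE "up"|grep -A16 side
```

```text
at [0.5377 0.0753 0.128 ] yang 0.1 j7 -0.03 t 29.18 open 0.0024 F [ 1.2  0.8 -0.4]
-> x -0.005 y -0.108 z -0.038 roll 0.001
side 135
  y-0.005 n39 [0.614 0.004 0.192]
  y0.010 n21 [0.62  0.017 0.22 ]
  y0.025 n15 [0.62  0.033 0.222]
  y0.040 n11 [0.621 0.046 0.222]
  y0.055 n20 [0.621 0.063 0.224]
  y0.070 n6 [0.62  0.074 0.226]
  y0.085 n8 [0.62  0.095 0.223]
  y0.100 n10 [0.621 0.11  0.223]
  y0.115 n5 [0.621 0.119 0.223]
  hook z 0.2 124 [0.619 0.067 0.222] [0.59  0.03  0.204] [0.643 0.11  0.23 ]
  hook z 0.23 36 [0.638 0.068 0.242] [0.601 0.064 0.231] [0.645 0.074 0.258]
  hook z 0.26 38 [0.627 0.068 0.281] [0.62  0.065 0.26 ] [0.641 0.074 0.298]
  hook z 0.3 56 [0.624 0.068 0.332] [0.62  0.064 0.301] [0.629 0.075 0.359]
  hook z 0.36 78 [0.623 0.068 0.395] [0.615 0.061 0.36 ] [0.633 0.077 0.425]
top 22
  y-0.005 n12 [0.611 0.004 0.189]
```

View pics/h7.png

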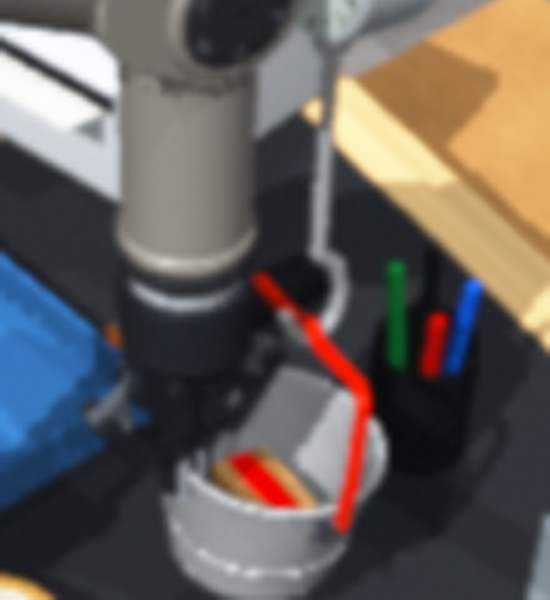

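>>> send_rows:
  series:
    - {"jaw": 255,"x": 0,"y": 0,"z": 0.003,"roll": 0}
    - {"jaw": 255,"x": 0,"y": 0,"z": 0.006,"roll": 0}
    - {"jaw": 255,"x": 0,"y": 0,"z": 0.007,"roll": 0}
    - {"jaw": 255,"x": 0,"y": 0,"z": 0.007,"roll": 0}

```text
t: 29.68
eef_pos: [0.5377, 0.0753, 0.1209]
tcp_rot: [0.0, 0.707, 0.708, 0.0]
wrist_force: [1.3, 0.6, -0.2]
opening: 0.0025
```

```bash
python3 - <<'E'
from mv import *
f=[]
for i in range(6):
  eyes.read_camera("top");f.append(bot.get_obs()["wrist_force"])
print(np.mean(f,0),np.std(f,0))
E
python3 pic3.py h8;python3 mv.py .43 .07 .166 0; python3 meas.py | grep -vE "up"|grep -A9 side
```

```text
[ 0.85717055  0.871917   -0.28972412] [0.5394081  0.43602244 0.22021205]
at [0.5375 0.0752 0.1209] yang 0.1 j7 -0.03 t 30.07 open 0.0024 F [1.6 1.3 0.2]
-> x -0.005 y -0.108 z -0.045 roll 0.001
side 123
  y-0.005 n34 [0.615 0.004 0.188]
  y0.010 n20 [0.62  0.018 0.213]
  y0.025 n12 [0.62  0.033 0.216]
  y0.040 n12 [0.62  0.048 0.215]
  y0.055 n17 [0.621 0.062 0.218]
  y0.070 n6 [0.621 0.077 0.219]
  y0.085 n5 [0.619 0.094 0.217]
  y0.100 n12 [0.62  0.108 0.216]
  y0.115 n5 [0.62  0.117 0.216]
```

View pics/h8.png

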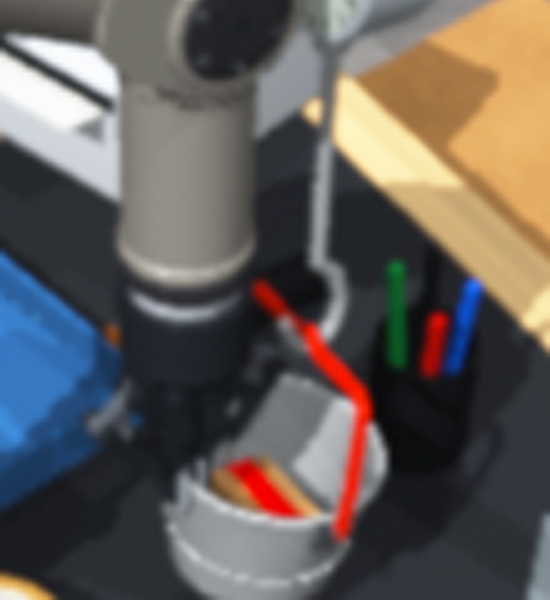

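>>> send_rows:
  series:
    - {"jaw": 245,"x": 0,"y": -0.001,"z": 0,"roll": 0}
    - {"jaw": 230,"x": 0,"y": -0.002,"z": 0,"roll": 0}
    - {"jaw": 215,"x": 0,"y": -0.003,"z": 0,"roll": 0}
    - {"jaw": 215,"x": 0,"y": -0.003,"z": 0,"roll": 0}
    - {"jaw": 215,"x": 0,"y": -0.003,"z": 0,"roll": 0}

```text
t: 30.7
eef_pos: [0.5344, 0.0752, 0.1208]
tcp_rot: [-0.0, 0.707, 0.707, -0.0]
wrist_force: [0.2, -0.0, 0.2]
opening: 0.0133
```

```bash
python3 pic3.py h9;python3 mv.py .43 .07 .166 0; python3 meas.py | grep -vE "up"|grep -A9 side
```

```text
at [0.5344 0.0751 0.1208] yang 0.1 j7 -0.03 t 30.8 open 0.0137 F [ 0.1  0.5 -0.4]
-> x -0.005 y -0.104 z -0.045 roll 0.001
side 126
  y-0.005 n35 [0.615 0.005 0.188]
  y0.010 n16 [0.621 0.016 0.213]
  y0.025 n14 [0.62  0.032 0.214]
  y0.040 n12 [0.621 0.047 0.214]
  y0.055 n17 [0.621 0.06  0.217]
  y0.070 n9 [0.622 0.074 0.219]
  y0.085 n3 [0.622 0.095 0.216]
  y0.100 n11 [0.62  0.107 0.216]
  y0.115 n9 [0.62  0.12  0.215]
```

View pics/h9.png

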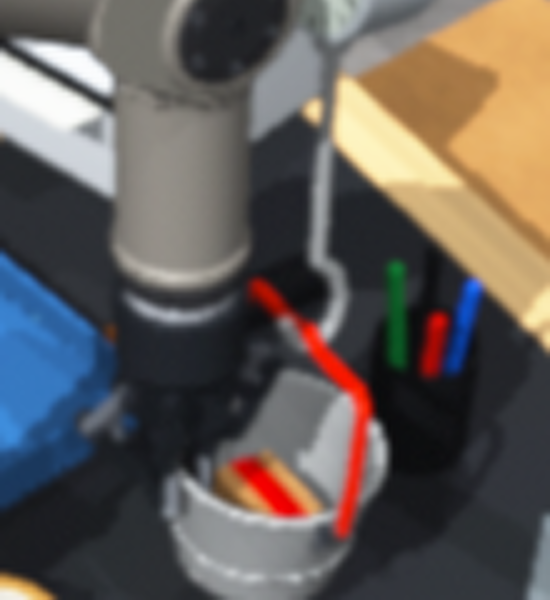

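>>> send_rows:
  series:
    - {"jaw": 207,"x": 0,"y": 0,"z": 0,"roll": 0}
    - {"jaw": 200,"x": 0,"y": 0,"z": 0,"roll": 0}
    - {"jaw": 194,"x": 0,"y": 0,"z": 0,"roll": 0}
    - {"jaw": 188,"x": 0,"y": 0,"z": 0,"roll": 0}
    - {"jaw": 188,"x": 0,"y": 0,"z": 0,"roll": 0}

```text
t: 31.42
eef_pos: [0.5344, 0.0752, 0.1208]
tcp_rot: [-0.0, 0.707, 0.707, -0.0]
wrist_force: [0.9, -0.5, -0.8]
opening: 0.0222
```

>>> send_rows:
  series:
    - {"jaw": 182,"x": 0,"y": 0,"z": 0,"roll": 0}
    - {"jaw": 176,"x": 0,"y": 0,"z": 0,"roll": 0}
    - {"jaw": 176,"x": 0,"y": 0,"z": 0,"roll": 0}
    - {"jaw": 176,"x": 0,"y": 0,"z": 0,"roll": 0}

```text
t: 31.92
eef_pos: [0.5345, 0.0752, 0.1208]
tcp_rot: [-0.0, 0.707, 0.707, 0.0]
wrist_force: [0.4, 0.1, 0.2]
opening: 0.026
```

```bash
python3 pic3.py h10;python3 mv.py .43 .07 .166 0; python3 meas.py | grep -vE "up"|grep -A9 side
```

```text
at [0.5344 0.0752 0.1208] yang 0.1 j7 -0.03 t 32.02 open 0.0265 F [ 0.2 -0.1  0.6]
-> x -0.005 y -0.104 z -0.045 roll 0.001
side 124
  y-0.005 n31 [0.617 0.006 0.189]
  y0.010 n17 [0.621 0.016 0.211]
  y0.025 n13 [0.621 0.031 0.216]
  y0.040 n12 [0.621 0.048 0.214]
  y0.055 n17 [0.621 0.063 0.218]
  y0.070 n8 [0.621 0.076 0.22 ]
  y0.085 n6 [0.621 0.093 0.217]
  y0.100 n12 [0.621 0.107 0.215]
  y0.115 n8 [0.62  0.12  0.215]
```

View pics/h10.png

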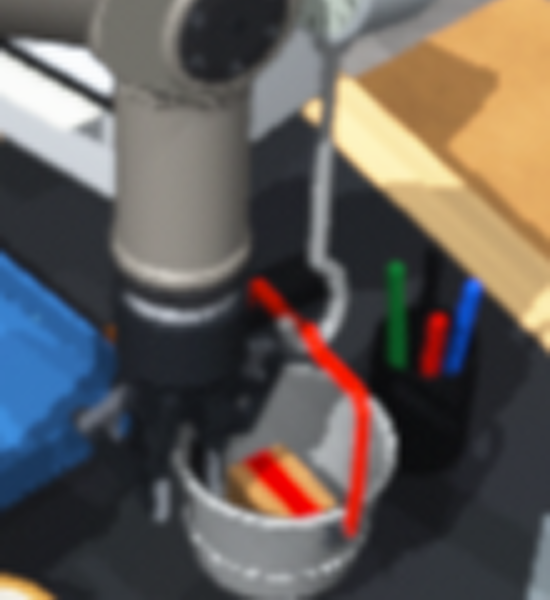

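>>> send_rows:
  series:
    - {"jaw": 170,"x": 0,"y": -0.001,"z": 0,"roll": 0}
    - {"jaw": 164,"x": 0,"y": -0.001,"z": 0,"roll": 0}
    - {"jaw": 158,"x": 0,"y": -0.001,"z": 0,"roll": 0}
    - {"jaw": 152,"x": 0,"y": -0.001,"z": 0,"roll": 0}
    - {"jaw": 152,"x": 0,"y": -0.001,"z": 0,"roll": 0}

```text
t: 32.65
eef_pos: [0.5334, 0.0752, 0.1208]
tcp_rot: [-0.0, 0.707, 0.707, -0.0]
wrist_force: [0.6, 0.7, 0.6]
opening: 0.0344
```

```bash
python3 pic3.py h11;python3 mv.py .43 .07 .166 0; python3 meas.py | grep -vE "up"|grep -A9 side
```

```text
at [0.5334 0.0752 0.1208] yang 0.1 j7 -0.03 t 32.75 open 0.0344 F [-1.2  0.6 -1.4]
-> x -0.005 y -0.103 z -0.045 roll 0.001
side 122
  y-0.005 n30 [0.618 0.006 0.188]
  y0.010 n19 [0.619 0.015 0.21 ]
  y0.025 n12 [0.622 0.031 0.216]
  y0.040 n14 [0.622 0.047 0.214]
  y0.055 n16 [0.621 0.063 0.219]
  y0.070 n6 [0.621 0.074 0.218]
  y0.085 n4 [0.62  0.095 0.218]
  y0.100 n12 [0.621 0.109 0.215]
  y0.115 n9 [0.62  0.121 0.216]
```

View pics/h11.png

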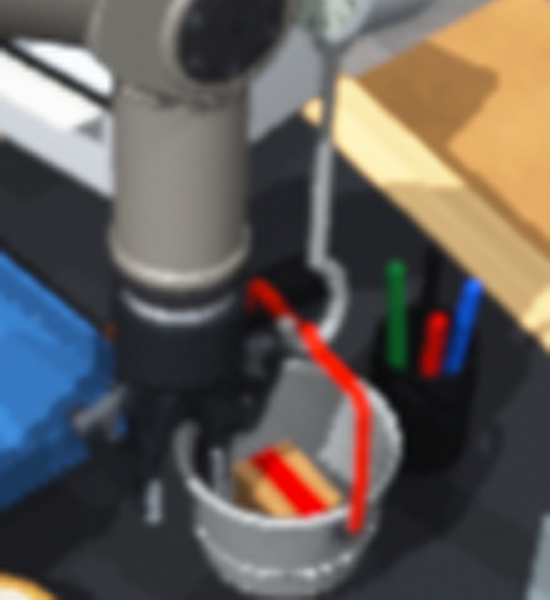

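>>> send_rows:
  series:
    - {"jaw": 152,"x": 0,"y": 0,"z": -0.006,"roll": 0}
    - {"jaw": 152,"x": 0,"y": 0,"z": -0.014,"roll": 0}
    - {"jaw": 152,"x": 0,"y": 0,"z": -0.02,"roll": 0}

```text
t: 33.12
eef_pos: [0.5338, 0.0752, 0.1417]
tcp_rot: [0.0, 0.707, 0.707, 0.0]
wrist_force: [0.1, 0.6, 0.8]
opening: 0.0346
```

```bash
python3 pic3.py h12;python3 mv.py .43 .07 .166 0; python3 meas.py | grep -vE "up"|grep -A9 side
```

```text
at [0.5343 0.0753 0.142 ] yang 0.1 j7 -0.04 t 33.23 open 0.0347 F [-1.   0.4 -0. ]
-> x -0.005 y -0.104 z -0.024 roll 0.001
side 116
  y-0.005 n26 [0.619 0.005 0.189]
  y0.010 n15 [0.621 0.016 0.211]
  y0.025 n11 [0.621 0.033 0.214]
  y0.040 n11 [0.621 0.045 0.214]
  y0.055 n19 [0.621 0.062 0.216]
  y0.070 n8 [0.621 0.077 0.219]
  y0.085 n9 [0.622 0.094 0.217]
  y0.100 n9 [0.622 0.11  0.216]
  y0.115 n8 [0.622 0.121 0.215]
```

View pics/h12.png

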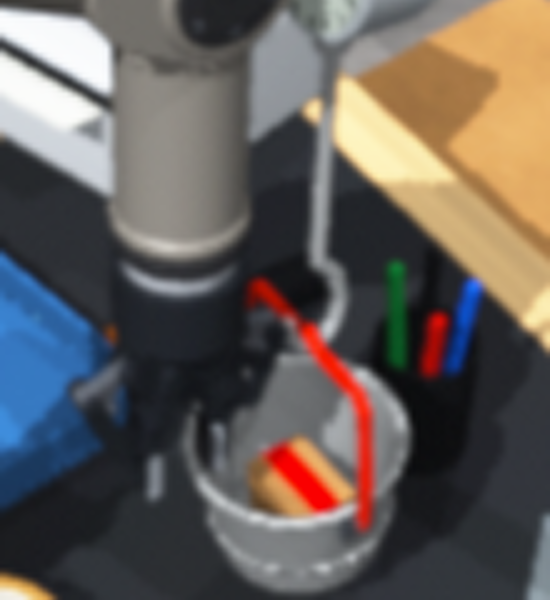

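>>> send_rows:
  series:
    - {"jaw": 152,"x": 0,"y": 0,"z": -0.01,"roll": 0}
    - {"jaw": 152,"x": 0,"y": 0,"z": -0.022,"roll": 0}
    - {"jaw": 152,"x": 0,"y": 0,"z": -0.034,"roll": 0}
    - {"jaw": 152,"x": 0,"y": 0,"z": -0.04,"roll": 0}

```text
t: 33.72
eef_pos: [0.5341, 0.0752, 0.1822]
tcp_rot: [0.001, 0.707, 0.707, 0.001]
wrist_force: [-1.0, -0.1, -0.9]
opening: 0.0345
```

```bash
python3 pic3.py h13;python3 mv.py .43 .07 .166 0; python3 meas.py | grep -vE "up"|grep -A9 side
```

```text
at [0.5341 0.0753 0.1818] yang 0.1 j7 -0.06 t 33.83 open 0.0343 F [ 0.2 -0.1  0.4]
-> x -0.005 y -0.104 z 0.016 roll 0.001
side 102
  y-0.005 n31 [0.617 0.005 0.188]
  y0.010 n16 [0.62  0.015 0.21 ]
  y0.025 n13 [0.62  0.032 0.215]
  y0.040 n14 [0.62  0.048 0.215]
  y0.055 n14 [0.622 0.062 0.218]
  y0.070 n8 [0.621 0.074 0.219]
  y0.085 n6 [0.624 0.092 0.215]
  hook z 0.2 89 [0.622 0.067 0.217] [0.604 0.032 0.206] [0.642 0.1   0.23 ]
  hook z 0.23 36 [0.637 0.067 0.245] [0.591 0.061 0.23 ] [0.647 0.072 0.26 ]
```

View pics/h13.png

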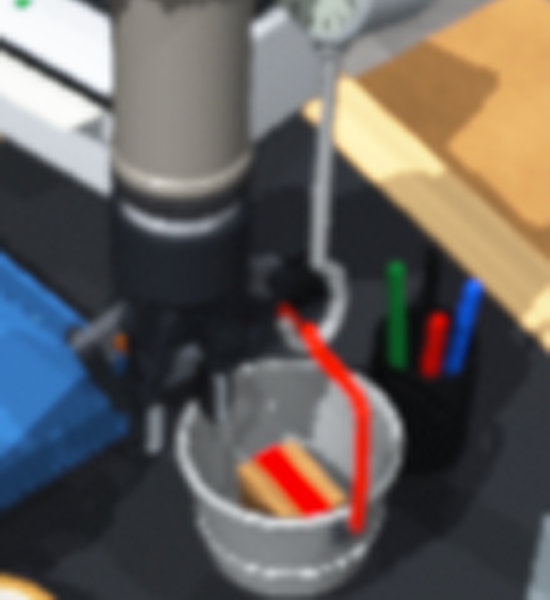

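>>> send_rows:
  series:
    - {"jaw": 152,"x": 0,"y": -0.02,"z": 0,"roll": 0}
    - {"jaw": 152,"x": 0,"y": -0.05,"z": 0,"roll": 0}
    - {"jaw": 152,"x": 0,"y": -0.09,"z": -0.02,"roll": 0}
    - {"jaw": 152,"x": 0,"y": -0.13,"z": -0.04,"roll": 0}
    - {"jaw": 152,"x": 0,"y": -0.16,"z": -0.06,"roll": 0}
    - {"jaw": 152,"x": 0,"y": -0.16,"z": -0.06,"roll": 0}
    - {"jaw": 152,"x": 0,"y": -0.16,"z": -0.06,"roll": 0}
    - {"jaw": 152,"x": 0,"y": -0.16,"z": -0.06,"roll": 0}

```text
t: 34.83
eef_pos: [0.3738, 0.0748, 0.24]
tcp_rot: [-0.0, 0.707, 0.707, -0.001]
wrist_force: [-0.2, 0.2, -0.2]
opening: 0.0345
```

```bash
python3 pic2.py i1;python3 meas.py | grep -vE "up"
python3 - <<'E'
from mv import *
import time
for i in range(6):
    p=eyes.read_camera("side");C=cloud(p)
    # rim points
    m=(C[...,0]>.54)&(C[...,0]<.70)&(C[...,1]>-.02)&(C[...,1]<.16)&(C[...,2]>.115)&(C[...,2]<.15)
    f=p["frame"].astype(int);m&=(f.max(-1)-f.min(-1)<30)&(f.max(-1)>120)
    q=C[m];A=np.c_[q[:,:2],np.ones(len(q))];s=np.linalg.lstsq(A,q[:,2],rcond=None)[0]
    print(round(bot.get_obs()["t"],2),len(q),np.round(q.mean(0),4),"slope deg",np.round(np.degrees(s[:2]),1))
cv2.imwrite("pics/i2.png",cv2.resize(p["frame"][90:230,270:400],None,fx=5,fy=5,interpolation=cv2.INTER_CUBIC)[:600])
E
```

```text
[0.3737 0.0748 0.2401]
tcp [0.3737 0.0748 0.2401]
side 135
  y-0.005 n23 [0.619 0.005 0.192]
  y0.010 n18 [0.62  0.014 0.21 ]
  y0.025 n12 [0.62  0.032 0.214]
  y0.040 n11 [0.62  0.048 0.216]
  y0.055 n14 [0.621 0.064 0.218]
  y0.070 n7 [0.622 0.075 0.219]
  y0.085 n8 [0.623 0.094 0.216]
  y0.100 n9 [0.622 0.108 0.214]
  y0.115 n18 [0.622 0.123 0.213]
  y0.130 n15 [0.622 0.134 0.185]
  hook z 0.2 100 [0.622 0.068 0.216] [0.603 0.03  0.205] [0.645 0.109 0.23 ]
  hook z 0.23 30 [0.639 0.068 0.238] [0.6   0.064 0.231] [0.647 0.073 0.26 ]
  hook z 0.26 39 [0.625 0.069 0.279] [0.621 0.064 0.262] [0.638 0.075 0.299]
  hook z 0.3 58 [0.624 0.069 0.332] [0.619 0.065 0.3  ] [0.63  0.073 0.359]
  hook z 0.36 77 [0.624 0.068 0.394] [0.615 0.061 0.36 ] [0.634 0.074 0.425]
top 111
  y-0.005 n5 [0.617 0.007 0.186]
  y0.010 n15 [0.618 0.017 0.214]
  y0.025 n15 [0.62  0.032 0.216]
  y0.040 n12 [0.62  0.046 0.215]
  y0.055 n11 [0.621 0.062 0.218]
  y0.070 n11 [0.621 0.077 0.221]
  y0.085 n12 [0.621 0.09  0.215]
  y0.100 n11 [0.621 0.106 0.216]
  y0.115 n10 [0.622 0.121 0.217]
  y0.130 n9 [0.62  0.137 0.205]
  hook z 0.2 95 [0.621 0.074 0.216] [0.603 0.032 0.211] [0.634 0.11  0.23 ]
  hook z 0.23 7 [0.605 0.073 0.234] [0.602 0.07  0.232] [0.608 0.076 0.237]
  hook z 0.26 8 [0.621 0.073 0.286] [0.62  0.07  0.273] [0.621 0.076 0.297]
  hook z 0.3 25 [0.621 0.072 0.33 ] [0.619 0.069 0.301] [0.624 0.078 0.359]
  hook z 0.36 5 [0.62  0.072 0.366] [0.62  0.069 0.361] [0.624 0.074 0.375]
34.98 342 [0.6217 0.0842 0.1274] slope deg [ 2.5 -1.2]
35.02 353 [0.619  0.0835 0.1275] slope deg [ 2.4 -1.2]
35.08 348 [0.6176 0.0855 0.1274] slope deg [ 2.2 -1.4]
35.12 352 [0.6181 0.0841 0.1275] slope deg [ 1.4 -0.8]
35.17 351 [0.6174 0.0845 0.1275] slope deg [ 1.3 -0.6]
35.23 345 [0.6184 0.0852 0.1274] slope deg [ 1.3 -1.3]
```

View pics/i1.png

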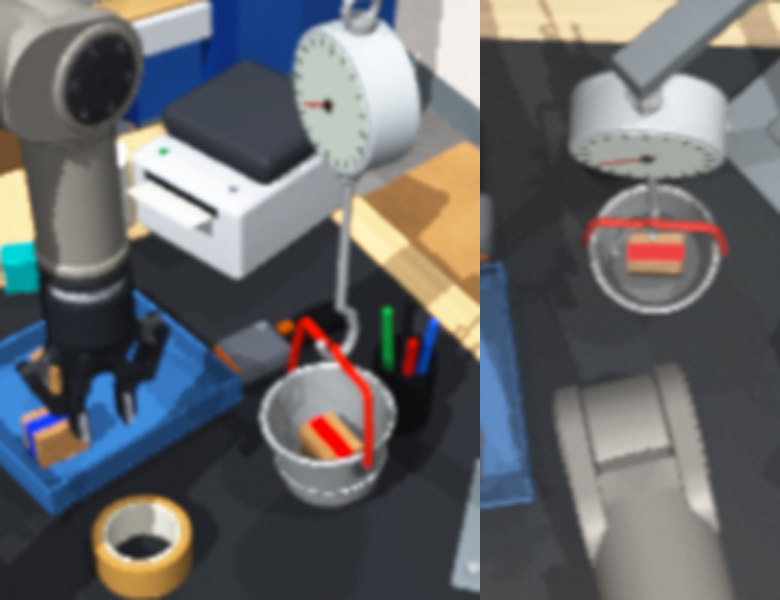

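View pics/i2.png

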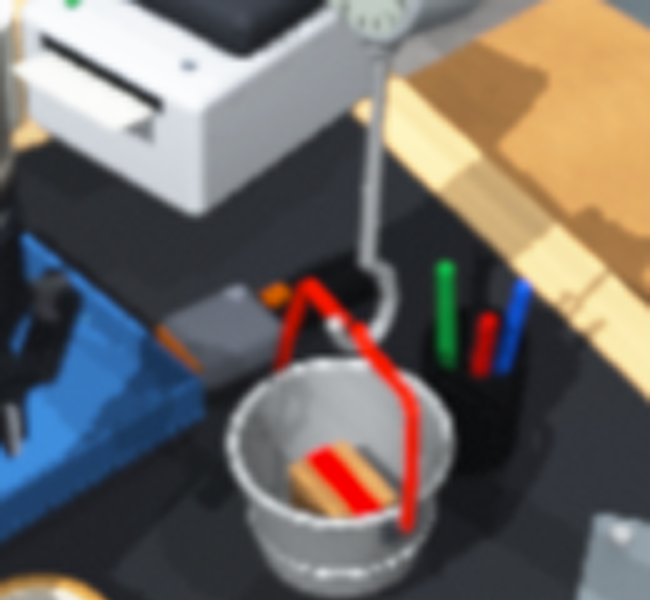

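The pail hangs on the hook with the carton inside, tilted about 2°. I'll let it settle before checking again.

>>> send_rows:
  series:
    - {"jaw": 152,"x": 0,"y": 0,"z": 0,"roll": 0}
    - {"jaw": 152,"x": 0,"y": 0,"z": 0,"roll": 0}
    - {"jaw": 152,"x": 0,"y": 0,"z": 0,"roll": 0}
    - {"jaw": 152,"x": 0,"y": 0,"z": 0,"roll": 0}
    - {"jaw": 152,"x": 0,"y": 0,"z": 0,"roll": 0}
    - {"jaw": 152,"x": 0,"y": 0,"z": 0,"roll": 0}
    - {"jaw": 152,"x": 0,"y": 0,"z": 0,"roll": 0}
    - {"jaw": 152,"x": 0,"y": 0,"z": 0,"roll": 0}

```text
t: 36.22
eef_pos: [0.3735, 0.075, 0.2408]
tcp_rot: [0.0, 0.707, 0.707, 0.0]
wrist_force: [0.2, 0.5, -1.0]
opening: 0.0347
```

>>> send_rows:
  series:
    - {"jaw": 152,"x": 0,"y": 0,"z": 0,"roll": 0}
    - {"jaw": 152,"x": 0,"y": 0,"z": 0,"roll": 0}
    - {"jaw": 152,"x": 0,"y": 0,"z": 0,"roll": 0}
    - {"jaw": 152,"x": 0,"y": 0,"z": 0,"roll": 0}
    - {"jaw": 152,"x": 0,"y": 0,"z": 0,"roll": 0}
    - {"jaw": 152,"x": 0,"y": 0,"z": 0,"roll": 0}
    - {"jaw": 152,"x": 0,"y": 0,"z": 0,"roll": 0}
    - {"jaw": 152,"x": 0,"y": 0,"z": 0,"roll": 0}

```text
t: 37.22
eef_pos: [0.3735, 0.075, 0.2408]
tcp_rot: [-0.0, 0.707, 0.707, 0.0]
wrist_force: [-0.6, -0.2, 0.2]
opening: 0.0346
```

```bash
cat > still.py <<'E'
from mv import *
prev=None
for i in range(8):
    p=eyes.read_camera("side");C=cloud(p)
    m=(C[...,0]>.54)&(C[...,0]<.70)&(C[...,1]>-.02)&(C[...,1]<.16)&(C[...,2]>.115)&(C[...,2]<.15)
    f=p["frame"].astype(int);m&=(f.max(-1)-f.min(-1)<30)&(f.max(-1)>120)
    q=C[m];A=np.c_[q[:,:2],np.ones(len(q))];s=np.linalg.lstsq(A,q[:,2],rcond=None)[0]
    g=cv2.cvtColor(p["frame"],cv2.COLOR_BGR2GRAY)[150:220,300:390].astype(np.float32)
    sh=cv2.phaseCorrelate(prev,g)[0] if prev is not None else None
    prev=g if prev is None else prev
    print(round(bot.get_obs()["t"],2),"slope",np.round(np.degrees(s[:2]),1),"shift",None if sh is None else np.round(sh,2))
q=eyes.read_camera("top")
cv2.imwrite("pics/j1.png",p["frame"]);cv2.imwrite("pics/j2.png",q["frame"])
E
python3 still.py
```

```text
37.27 slope [ 2.6 -0.7] shift None
37.33 slope [ 2.9 -1.1] shift [ 0.01 -0.01]
37.38 slope [ 2.4 -0.9] shift [-0.01 -0.02]
37.42 slope [ 2.5 -1.7] shift [-0.03 -0.01]
37.48 slope [ 3.1 -1.4] shift [-0.03 -0.01]
37.52 slope [ 2.7 -1.2] shift [-0.04 -0.02]
37.58 slope [ 2.5 -1.3] shift [-0.03 -0.01]
37.62 slope [ 2.7 -1.2] shift [-0.04 -0.02]
```

View pics/j1.png

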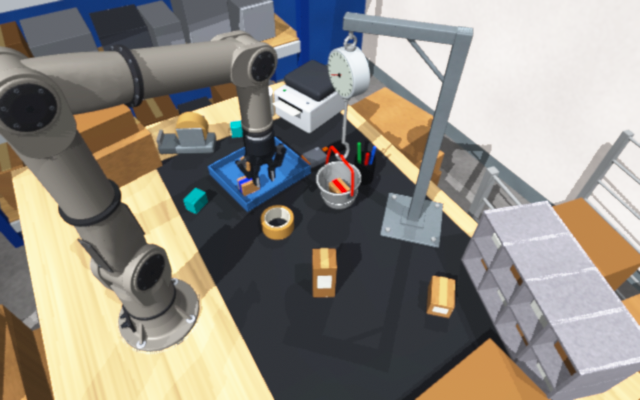

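View pics/j2.png

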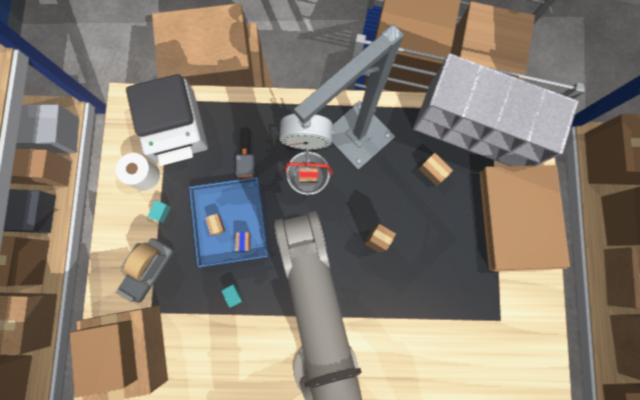

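Both views show the pail hanging from the hook (side (338,185), top (308,175)) with the carton inside and every bystander where it was. The image shift over 0.35 s is under 0.05 px.

```bash
python3 -c "
from h import *
print(sign_off())"
```

```text
the job is handed in; nothing more can be done
None
```

The red-taped carton is in the pail, and the pail hangs by the kink in its bail on the scale hook. I handed the job in at about 37.6 s.

- **Order:** I set the carton on the pail floor and released it at light contact. Next I raised the bail upright while the pail stood on the bench. Then I gripped the pail by its front rim, hooked the bail, and lowered until the scale took the load.
- **Last checks:** The pail was still, with under 0.05 px of image motion over 0.35 s. It hung about 2.5–3° off level with the carton inside. The gripper was well clear, and the bystanders showed no visible change in either camera.
- **What was not clean:**
  - Pinching the bail slid the pail about 5 mm on the bench.
  - Once raised, the bail stood about 3–4° past upright. I did this on purpose, for clearance to the hook and dial.
  - The pail tilted about 9° (estimated from the wall slope, not measured) while carried by its sloped wall.
  - The gripper, probably a knuckle, brushed the hook at about 6 N before I backed it off.
- **Disagreement:** The two cameras differed by 3–5 mm in y, so I used values between the two, plus positions measured relative to each other in one image.

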